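# Load the rocker and set its guarded dial

### The job

Load every small sample box that is present onto the rocker's tray, flat on the tray floor and inside the rim, beside the one that is already there. Only then tip the flip cover on the rocker back past upright so that it stays open by itself, turn the dial beneath it to the row with as many dots as there are boxes on the tray, and shut the cover again. Leave the larger storage box where it is.

Things in the scene. Friction and masses are not known exactly. Their poses are not given: they have to be found in the camera images.
- rocker: Bench rocker, fixed. Origin at bench height under its tray's centre, z up, turned at most 0.1 rad. Right part: tray, 150 mm deep (x). Left part (y 118 to 256 mm): dial housing, panel 40 mm above the bench, cheeks 8 mm thick at x -63 and +63 mm up to 86 mm height. A wall crosses the bench at x = 0.66 m; a shelf hangs 0.62 m above its right side (y below -0.38 m).
- tray (a point): Centre of the tray's flat floor, 30 mm above the bench; axes as the rocker's. The floor inside the rim is 138 mm (x) by 216 mm (y); the rim stands 8 mm above the floor and is 6 mm thick. Four boxes fit in two rows with their long sides along y: centres at x +-38 mm and y +-52 mm, which leaves 30 mm between the rows.
- box_a: A small sample box, white with a blue lid, 96 mm (its x) x 46 mm (its y) x 44 mm high, 85 to 170 g, a solid closed block (lid fixed). Origin: centre of its underside, z up. Starts on the bench; absent in some starts.
- box_b: A small sample box, white with a blue lid, 96 mm (its x) x 46 mm (its y) x 44 mm high, 85 to 170 g, a solid closed block (lid fixed). Origin: centre of its underside, z up. Starts on the bench; absent in some starts.
- box_c: A small sample box, white with a blue lid, 96 mm (its x) x 46 mm (its y) x 44 mm high, 85 to 170 g, a solid closed block (lid fixed). Origin: centre of its underside, z up. Starts on the bench; absent in some starts.
- box_d: A small sample box, white with a blue lid, 96 mm (its x) x 46 mm (its y) x 44 mm high, 85 to 170 g, a solid closed block (lid fixed). Origin: centre of its underside, z up. Absent when box_e is there; if present it already stands on the tray, in the near right place (about x -38, y -52 mm from the tray's centre), long side along the tray's y.
- box_e: A small sample box, white with a blue lid, 96 mm (its x) x 46 mm (its y) x 44 mm high, 85 to 170 g, a solid closed block (lid fixed). Origin: centre of its underside, z up. Absent when box_d is there; if present it already stands on the tray, in the far left place (about x +38, y +52 mm from the tray's centre), long side along the tray's y.
- cover (a joint): Angle of the flat flip cover over the dial, rad: 0 shut (resting level on the cheeks), 1.57 upright, 2.15 fully open, leaning back to the left against its stop. It turns freely with some damping and weighs 150 g: below about 1.4 it falls slowly shut, past about 1.75 it falls open and stays open.
- hinge (a point): Middle of the cover's hinge line at the left end of the housing, 92 mm above the bench, axes as the rocker's; the hinge line runs along its x. The cover is a plate 134 mm (x) by 128 mm, 5 mm thick, that reaches from the hinge to the right (y -2 to -130 mm when shut) and opens upward and over to the left.
- cover_bar (a point): Middle of the cover's grip: a round bar, 12 mm thick, parallel to the hinge (along x), 84 mm long, on two 10 mm posts with 62 mm clear between them, 40 mm above the plate's mid-plane and 116 mm from the hinge line. With the cover shut the bar is at 132 mm height and can be pinched from above; it turns in the fingers as the cover swings. The frame turns with the cover (its z is the plate's outward normal).
- dial (a joint): Dial angle, rad, growing clockwise seen from above, 0 to 4.4 between stops; it starts beyond the row of four dots (3.4 to 4.2). The pointer stands at the row with one dot at 0.6, two dots at 1.4, three at 2.2, four at 3.0 (0.8 rad apart). It stays where it is left; turning it takes about 0.04 N m. Must be within 0.15 rad of the right row.
- dial_grip (a point): On the dial's vertical axis, 70 mm above the bench and 78 mm from the hinge line: the middle of its grip, an upright bar 46 mm long, 16 mm thick, from 49 to 82 mm height, on a disc of 50 mm diameter. x points along the bar to the pointer end (white line), z up. In the rocker's frame the pointer direction is at 1.8 rad minus the dial angle from x towards y, so the dot rows lie on the side away from the robot, one dot at the left, four at the right.
- cryo_box: A larger storage box of the same looks, 131 x 67 x 45 mm, origin under its centre. Does not belong to the job; leave it where it is.

How it is judged:
By the outcome, as a careful person would: the job done as asked, in the order asked, and still so for the second after the job is handed in, with the robot touching nothing.
Of box_a, box_b, box_c only 1 to 3 are there at a start; the rules pass over those that are not, and their reading is None.
Of box_d, box_e only 1 to 1 are there at a start; the rules pass over those that are not, and their reading is None.
At some moment in a run one of box_a, box_b, box_c may be knocked a few centimetres aside while the robot is not near it.
Once in a run the grip may slacken for a moment while it holds something.
It also fails if it takes over 208 s, if anything falls off the work surface, if the arm or the gripper's body presses on something with over 40 N, if the wrist force passes 120 N, or if a joint passes its speed limit or range.

### The arm

A 7-joint arm with a two-finger parallel gripper is mounted at the origin on the work surface; the furniture and walls round the work are solid. World frame = base frame: x ahead of the robot, y to its left, z up, the work surface at z = 0. Lengths are in m, angles in rad, forces in N, time in s.
With the tool pointing down it reaches from about 0.4 to 0.925 m from the base axis. Payload 4.1 kg.
Tool frame: the origin (TCP) lies at the very end of the fingers, on their centre line; the grasp point (between the pads) lies 19 mm behind it; z points along the fingers, x is the direction in which the jaws open and shut, and the axes are right-handed (so a half turn about z gives the same grasp; the last joint's range is limited). The gripper opens to 85 mm and grips with 20 to 120 N. Pads are 22 mm wide; open, the fingers measure 114 mm over their backs; the gripper's body (76 mm by 85 mm) begins 54 mm behind the grasp point. The pads swing forward as they close: fully open they stand 13 mm farther back than shut.
Start: joints at [-1.313, 0.398, 0.045, 1.537, -0.019, 1.207, -0.051], TCP at [0.227, 0.609, 0.231] pointing down, gripper open.
Joint ranges: [-2.82, 2.82], [-0.49, 2.23], [-1.37, 1.46], [0, 2.46], [-1.36, 4.5], [0.23, 2], [-2.94, 2.94]. Speed limits (rad/s): [2.57, 2.57, 3.14, 3.14, 3.14, 3.14, 3.14].

### API

Orientations are given as a unit quaternion [x, y, z, w].
In Python, from plant import bot, vision, finder gives the robot as it stands.
- The arm moves only by the tool jog_arm, never from a script. Its argument "motion" is a list of rows, each an object of numbers: "tx", "ty", "tz": the shift along the world's x, y, z in m; "rx", "ry", "rz": the turn, a rotation vector about the world's x, y, z in rad. In form: [{"tx": .., "ty": .., "tz": .., "rx": .., "ry": .., "rz": ..}, ...]. A call has 1 to 5 rows; each row shifts and turns the commanded pose from where the row before left it; what a row does not reach is not made up. A row lasts 1/10 s, in which the tool goes at most 50 mm and 8.59 degrees, less where a joint would pass 70% of its speed; a pose out of reach is approached as far as the arm can. A call is refused whole if a number of a shift passes 0.05 or a number of a turn 0.15, either way. A call with a gripper value outside its range is refused whole. "claw" is the closure, from 0 (fully open) to 1 (shut), set as the call begins (left out, the last holds). The fingers move at their own pace and stop on an object; the grip force is fixed at half the most. Time passes only in rows, so rows that do not move let the fingers close. It gives the time, the measured TCP pose, the force and the opening at its end, in the units of the state.
- bot.sense(): the state, without advancing time (a new reading comes with each control period).
- vision.get_image(name): name is "scene" or "top" or "wrist"; returns the picture (420x560x3 uint8, blue, green, red); there is no depth.
- vision.calibration(name): a dict with "intrinsics" (3x3 intrinsics, pixels), "position" and "orientation" of the camera in the world. Camera axes: x right, y up, looking along -z (the intrinsics and any distortion apply to the point x, -y, -z); pixel columns grow to the right and rows downward; lengths in m; the calibration is good to about 2 mm. A picture is of the moment at which its call begins: read the wrist's pose just before it. calibration takes no time and is no camera call; for the wrist camera it gives the pose at the moment of the call.
- bot.close_job(): hands the job in, once; it reports no verdict.
Trained networks look in the newest picture that a camera, given by its name, has taken for a name from the list of things; names that differ only in an ending like _2 or _b are one class to them, and where a whole thing is asked for, a point or a joint stands for the part that bears it (a point fixed in the world has none). Each returns a list of dicts, best first, with "confidence" (0 to 1); they miss things now and then, are a little off and sometimes report something else, mostly with a low value. They report only what shows in the picture. A call takes as long as a camera call.
- finder.recognise(thing, camera): "box" ([left, top, right, bottom] in pixels, round what is visible of it).
The state is a dict: "time_s": time; "joint_pos": joint angles; "joint_vel": joint speeds; "tau": joint torques, N m; "tcp_pos": TCP position; "eef_rot": TCP orientation; "ft_force": force on the tool from outside, world axes, zero at the start; "wrist_torque": the same for the moment, N m; "finger_gap": finger opening in m.
Only numpy, scipy, OpenCV 4.12 (cv2) and the standard library are available. Lean on these libraries where they do the work, as an engineer would, in place of code of your own. Each camera call takes 0.05 s, during which the arm holds its last target. There are 200 camera calls.

## Working session

There is one attempt and no reset: what is moved stays moved. The work goes in short steps, Python scripts to look and compute and a tool call to move; the robot and the scene stay as the last step left them, time stands still between calls to the robot, and variables do not carry over. Pictures are saved under pics/ and viewed, about 12 in all and at most 16, crops included, and the job is handed in when it is done.

Besides the shell and the picture viewer there is one more tool, called after "Call:" in YAML: its name, and indented under it one key for each argument. jog_arm: Moves the arm, as the interface text tells. Its arguments: {"type":"object","properties":{"motion":{"type":"array","items":{"type":"object","properties":{"tx":{"type":"number"},"ty":{"type":"number"},"tz":{"type":"number"},"rx":{"type":"number"},"ry":{"type":"number"},"rz":{"type":"number"}}}},"claw":{"type":"number"}},"required":["motion"]}

```bash
ls; mkdir -p pics; cat > h.py <<'E'
import numpy as np, cv2
from scipy.spatial.transform import Rotation as R
from plant import bot, vision, finder
def ray(cal,u,v):
    K=np.array(cal["intrinsics"]);d=np.linalg.inv(K)@[u,v,1.];d=np.array([d[0],-d[1],-d[2]])
    return np.array(cal["position"]),R.from_quat(cal["orientation"]).as_matrix()@d
def at(cal,u,v,z):
    p,d=ray(cal,u,v);return p+d*(z-p[2])/d[2]
def proj(cal,P):
    q=R.from_quat(cal["orientation"]).as_matrix().T@(np.array(P)-cal["position"])
    h=np.array(cal["intrinsics"])@[q[0],-q[1],-q[2]];return h[:2]/h[2]
E
python3 - <<'E'
from h import *
print(bot.sense())
for c in("top","scene"):
    im=vision.get_image(c);cv2.imwrite(f"pics/{c}0.png",im);cal=vision.calibration(c);print(c,cal)
    for t in("box_a","cryo_box","rocker","cover_bar","dial"):
        print(t,[(np.round(r["box"]).tolist(),round(r["confidence"],2)) for r in finder.recognise(t,c)])
E
```

```text
pics
{'time_s': 0.0, 'joint_pos': array([-1.31300339,  0.39920665,  0.04500632,  1.53789737, -0.01868593,
        1.20687756, -0.05071108]), 'joint_vel': array([ 1.57361236e-03, -1.98527367e-03, -1.74290926e-03, -1.70001354e-03,
       -8.22821541e-05,  9.78088040e-04, -1.10196551e-03]), 'tau': array([-4.14206233e-04, -4.75124109e+01,  1.36457350e+00, -2.54214495e+01,
        1.15492044e-02,  9.85026330e-03,  3.12457814e-05]), 'tcp_pos': array([0.22677231, 0.60847909, 0.2302457 ]), 'eef_rot': array([ 8.21324172e-01,  5.70460899e-01, -7.66485934e-04,  6.17077715e-04]), 'ft_force': array([-0.59494953,  0.5676911 , -0.40078714]), 'wrist_torque': array([-0.05604881,  0.02602058,  0.00055449]), 'finger_gap': 0.08526005941156571}
top {'intrinsics': array([[485.97604018,   0.        , 278.17007411],
       [  0.        , 485.97604018, 217.58384534],
       [  0.        ,   0.        ,   1.        ]]), 'position': array([ 0.22074003, -0.02764856,  1.04521921]), 'orientation': array([ 0.08005342, -0.07606985, -0.68259853,  0.7224016 ])}
box_a [([376.0, 177.0, 420.0, 201.0], 0.81), ([290.0, 20
[... 283 characters left out ...]
ial []
scene {'intrinsics': array([[431.5328231 ,   0.        , 280.41358846],
       [  0.        , 431.5328231 , 213.52768997],
       [  0.        ,   0.        ,   1.        ]]), 'position': array([-0.18065602, -0.47462753,  0.55583011]), 'orientation': array([ 0.43741065, -0.22757321, -0.40083724,  0.77214757])}
box_a [([340.0, 266.0, 400.0, 312.0], 0.88), ([374.0, 244.0, 430.0, 287.0], 0.75), ([278.0, 221.0, 325.0, 258.0], 0.58)]
cryo_box [([143.0, 210.0, 203.0, 255.0], 0.7), ([183.0, 165.0, 260.0, 204.0], 0.35)]
rocker [([179.0, 169.0, 351.0, 273.0], 0.7)]
cover_bar [([184.0, 169.0, 259.0, 204.0], 0.88), ([180.0, 164.0, 352.0, 271.0], 0.23)]
dial [([228.0, 202.0, 240.0, 208.0], 0.66)]
```

```bash
python3 - <<'E'
import cv2
a=cv2.imread("pics/top0.png");cv2.imwrite("pics/top0z.png",cv2.resize(a[100:310,100:460],None,fx=2.2,fy=2.2,interpolation=cv2.INTER_CUBIC))
E
```

```text
(no output)
```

View pics/top0z.png

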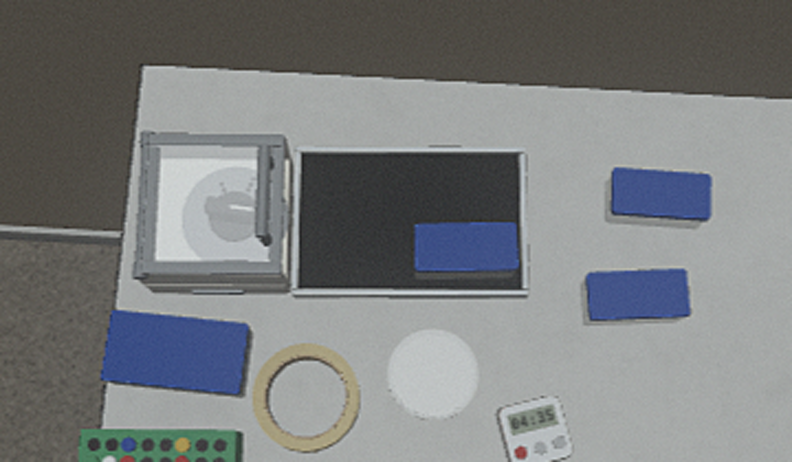

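View pics/scene0.png

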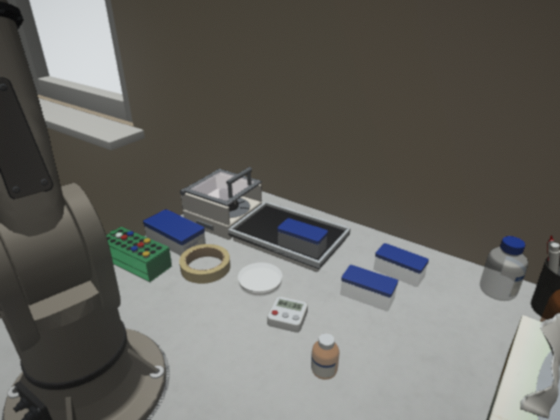

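The top view shows a box at each of (398,189) and (390,234), plus one on the tray in the near right place at (314,213). The cryo box is at left. The dial shows through the clear cover. Next I'll measure the blue lids and the tray.

```bash
cat >> h.py <<'E'
def lids(cam,im,z=.044,amin=60):
    cal=vision.calibration(cam);hsv=cv2.cvtColor(im,cv2.COLOR_BGR2HSV)
    m=cv2.inRange(hsv,(105,120,50),(130,255,255));out=[]
    for c in cv2.findContours(m,cv2.RETR_EXTERNAL,cv2.CHAIN_APPROX_NONE)[0]:
        if cv2.contourArea(c)<amin: continue
        (u,v),_,_=cv2.minAreaRect(c);zz=z
        w=np.array([at(cal,*p[0],zz)[:2] for p in c],np.float32)
        (x,y),(a,b),t=cv2.minAreaRect(w*1000)
        if a<b:a,b,t=b,a,t+90
        out.append((round(u),round(v),round(x/1000,4),round(y/1000,4),round(a),round(b),round((t+90)%180-90,1)))
    return out
E
python3 - <<'E'
from h import *
im=cv2.imread("pics/top0.png");cal=vision.calibration("top")
for z in(.044,.074):
    print(z);[print(l) for l in lids("top",im,z)]
# tray floor dark region
g=cv2.cvtColor(im,cv2.COLOR_BGR2HSV)
m=np.zeros(im.shape[:2],np.uint8);m[160:240,225:345]=((g[160:240,225:345,2]<75)|((g[160:240,225:345,1]>120)))*255
m=cv2.morphologyEx(m,cv2.MORPH_OPEN,np.ones((5,5)))
c=max(cv2.findContours(m,cv2.RETR_EXTERNAL,cv2.CHAIN_APPROX_NONE)[0],key=cv2.contourArea)
print(cv2.boundingRect(c))
for z in(.030,.038):
    w=np.array([at(cal,*p[0],z)[:2] for p in c],np.float32)*1000;print(z,cv2.minAreaRect(w))
sc=2.2
for n,u,v in (("rimTL",293,150),("rimTR",527,152),("rimBR",528,296),("rimBL",292,296)): print(n,at(cal,u/sc+100,v/sc+100,.038).round(4))
for n,u,v in (("bar1",264,143),("bar2",266,243)): print(n,at(cal,u/sc+100,v/sc+100,.132).round(4))
E
```

```text
0.044
(179, 260, 0.3453, 0.1847, 130, 66, 87.2)
(389, 233, 0.4252, -0.2504, 93, 45, -84.7)
(312, 212, 0.463, -0.0861, 97, 46, -86.7)
(400, 188, 0.5265, -0.2722, 94, 45, 89.0)
(495, 156, 0.6102, -0.478, 47, 38, -43.2)
0.074
(179, 260, 0.3416, 0.1783, 126, 64, 87.2)
(389, 233, 0.4191, -0.2437, 91, 43, -84.7)
(312, 212, 0.4558, -0.0843, 94, 44, -86.7)
(400, 188, 0.5173, -0.2648, 91, 44, 89.0)
(495, 156, 0.5985, -0.4645, 45, 37, -43.2)
(236, 170, 100, 61)
0.03 ((489.5484619140625, -29.504623413085938), (133.88613891601562, 215.34051513671875), 3.253215789794922)
0.038 ((487.43023681640625, -29.489990234375), (132.83106994628906, 213.64356994628906), 3.2531940937042236)
rimTL [0.5514 0.0884 0.038 ]
rimTR [ 0.5625 -0.1425  0.038 ]
rimBR [ 0.4178 -0.1477  0.038 ]
rimBL [0.405  0.0781 0.038 ]
bar1 [0.5256 0.1041 0.132 ]
bar2 [0.4337 0.0947 0.132 ]
```

The rocker is at about (0.488, -0.030) with yaw about 0.056. The loose boxes are at (0.527, -0.272) and (0.425, -0.250). I'll move towards the first one.

Call:
jog_arm:
  motion:
    - {"tx": 0.025, "ty": -0.044, "rz": -0.06}
    - {"tx": 0.025, "ty": -0.044, "rz": -0.06}
    - {"tx": 0.025, "ty": -0.044, "rz": -0.06}
    - {"tx": 0.025, "ty": -0.044, "rz": -0.06}
    - {"tx": 0.025, "ty": -0.044, "rz": -0.06}

```text
validation failed for argument at $.mo...
```

Call:
jog_arm:
  motion:
    - {"tx": 0.022, "ty": -0.044, "rz": -0.06}
    - {"tx": 0.022, "ty": -0.044, "rz": -0.06}
    - {"tx": 0.022, "ty": -0.044, "rz": -0.06}
    - {"tx": 0.022, "ty": -0.044, "rz": -0.06}
    - {"tx": 0.022, "ty": -0.044, "rz": -0.06}

```text
validation failed for argument at $.mo...
```

Call:
jog_arm:
  motion:
    - {"tx": 0.01, "ty": -0.044, "rz": -0.06}
    - {"tx": 0.01, "ty": -0.044, "rz": -0.06}
    - {"tx": 0.01, "ty": -0.044, "rz": -0.06}
    - {"tx": 0.01, "ty": -0.044, "rz": -0.06}
    - {"tx": 0.01, "ty": -0.044, "rz": -0.06}

```text
validation failed for argument at $.mo...
```

Call:
jog_arm:
  motion:
    - {"tx": 0.025, "ty": -0.044, "tz": 0, "rx": 0, "ry": 0, "rz": -0.06}
    - {"tx": 0.025, "ty": -0.044, "tz": 0, "rx": 0, "ry": 0, "rz": -0.06}
    - {"tx": 0.025, "ty": -0.044, "tz": 0, "rx": 0, "ry": 0, "rz": -0.06}
    - {"tx": 0.025, "ty": -0.044, "tz": 0, "rx": 0, "ry": 0, "rz": -0.06}
    - {"tx": 0.025, "ty": -0.044, "tz": 0, "rx": 0, "ry": 0, "rz": -0.06}

```text
time_s: 1.1
tcp_pos: [0.3513, 0.3899, 0.2316]
eef_rot: [0.898, 0.44, 0.0, -0.0]
ft_force: [0.8, -0.1, 0.5]
finger_gap: 0.0853
```

Call:
jog_arm:
  motion:
    - {"tx": 0.02, "ty": -0.044, "tz": 0, "rx": 0, "ry": 0, "rz": -0.06}
    - {"tx": 0.02, "ty": -0.044, "tz": 0, "rx": 0, "ry": 0, "rz": -0.06}
    - {"tx": 0.02, "ty": -0.044, "tz": 0, "rx": 0, "ry": 0, "rz": -0.06}
    - {"tx": 0.02, "ty": -0.044, "tz": 0, "rx": 0, "ry": 0, "rz": -0.06}
    - {"tx": 0.02, "ty": -0.044, "tz": 0, "rx": 0, "ry": 0, "rz": -0.06}

```text
time_s: 1.6
tcp_pos: [0.4511, 0.17, 0.2318]
eef_rot: [0.954, 0.301, 0.001, -0.0]
ft_force: [1.6, -0.0, 0.2]
finger_gap: 0.0855
```

Call:
jog_arm:
  motion:
    - {"tx": 0.01, "ty": -0.044, "tz": 0, "rx": 0, "ry": 0, "rz": -0.06}
    - {"tx": 0.01, "ty": -0.044, "tz": 0, "rx": 0, "ry": 0, "rz": -0.06}
    - {"tx": 0.01, "ty": -0.044, "tz": 0, "rx": 0, "ry": 0, "rz": -0.06}
    - {"tx": 0.01, "ty": -0.044, "tz": 0, "rx": 0, "ry": 0, "rz": -0.06}
    - {"tx": 0.01, "ty": -0.044, "tz": 0, "rx": 0, "ry": 0, "rz": -0.06}

```text
time_s: 2.1
tcp_pos: [0.5008, -0.0499, 0.2318]
eef_rot: [0.988, 0.155, 0.001, -0.0]
ft_force: [0.4, 0.5, -0.4]
finger_gap: 0.0854
```

```bash
python3 - <<'E'
from h import *
s=bot.sense();print(s["tcp_pos"],s["time_s"])
im=vision.get_image("wrist");cv2.imwrite("pics/w1.png",im);c=vision.calibration("wrist");print(c)
for z in(.044,.074):print(z,lids("wrist",im,z))
im=vision.get_image("top");print(lids("top",im))
E
```

```text
[ 0.50075623 -0.0499492   0.23179698] 2.1
{'intrinsics': array([[297.23367462,   0.        , 275.91272246],
       [  0.        , 297.23367462, 212.08328313],
       [  0.        ,   0.        ,   1.        ]]), 'position': array([0.47669583, 0.02156407, 0.37447555]), 'orientation': array([-0.16681371, -0.02634103,  0.14719011,  0.97458422])}
0.044 [(244, 339, 0.5245, -0.2837, 103, 45, 88.4), (189, 310, 0.442, -0.2576, 98, 12, -87.7), (225, 207, 0.4539, -0.1038, 106, 52, -86.4)]
0.074 [(244, 339, 0.5201, -0.256, 93, 40, 88.4), (189, 310, 0.4451, -0.2323, 89, 11, -87.7), (225, 207, 0.4559, -0.0925, 96, 47, -86.4)]
[(179, 260, 0.3453, 0.1846, 130, 66, 87.3), (390, 234, 0.4249, -0.2503, 94, 45, -86.8), (400, 187, 0.5265, -0.2722, 94, 45, 89.0), (495, 156, 0.6102, -0.4781, 47, 38, -42.9)]
```

View pics/w1.png

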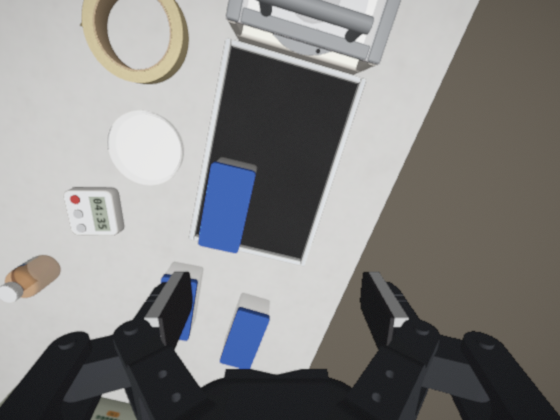

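The wrist view shows the tray with rim corners at about (231,40), (362,78), (303,262) and (192,236), box_d on it, and two loose boxes below. I'll compare both cameras on the rim corners, now that the arm has settled.

```bash
python3 - <<'E'
from h import *
print(bot.sense()["tcp_pos"])
im=vision.get_image("wrist");c=vision.calibration("wrist");cv2.imwrite("pics/w2.png",im);print(c["position"],c["orientation"])
for u,v in((231,40),(362,78),(303,262),(192,236)):print(at(c,u,v,.038).round(4))
for z in(.044,.074):print(z,lids("wrist",im,z))
# camera in tool frame
s=bot.sense();Rt=R.from_quat(s["eef_rot"]);print(Rt.inv().apply(c["position"]-s["tcp_pos"]))
p=s["tcp_pos"];print("tcp px",proj(c,p))
E
```

```text
[ 0.50091898 -0.05591862  0.23215397]
[0.47555431 0.02814411 0.3743183 ] [-0.16396383 -0.0259727   0.15097053  0.97449945]
[0.4135 0.0767 0.038 ]
[0.5517 0.0843 0.038 ]
[ 0.5644 -0.1364  0.038 ]
[ 0.4221 -0.1438  0.038 ]
0.044 [(247, 334, 0.526, -0.2636, 97, 44, 89.2), (190, 305, 0.4425, -0.2413, 97, 14, -86.0), (226, 201, 0.4528, -0.0884, 105, 51, -85.3)]
0.074 [(247, 334, 0.5214, -0.2371, 89, 40, 89.2), (190, 305, 0.4455, -0.2168, 88, 13, -86.0), (226, 201, 0.4549, -0.0779, 95, 47, -85.3)]
[ 0.00039203 -0.08379418 -0.14266542]
tcp px [274.97746335 271.97982346]
```

Call:
jog_arm:
  motion:
    - {"tx": 0.004, "ty": -0.044, "tz": 0, "rx": 0, "ry": 0, "rz": -0.06}
    - {"tx": 0.004, "ty": -0.044, "tz": 0, "rx": 0, "ry": 0, "rz": -0.06}
    - {"tx": 0.004, "ty": -0.044, "tz": 0, "rx": 0, "ry": 0, "rz": -0.07}
    - {"tx": 0.007, "ty": -0.044, "tz": 0, "rx": 0, "ry": 0, "rz": -0.07}
    - {"tx": 0.007, "ty": -0.044, "tz": 0, "rx": 0, "ry": 0, "rz": -0.06}

```text
time_s: 2.75
tcp_pos: [0.5275, -0.2679, 0.2313]
eef_rot: [1.0, -0.003, 0.0, -0.001]
ft_force: [0.3, -0.2, 0.5]
finger_gap: 0.0852
```

Call:
jog_arm:
  motion:
    - {"tx": 0, "ty": 0, "tz": 0, "rx": 0, "ry": 0, "rz": 0}
    - {"tx": 0, "ty": 0, "tz": 0, "rx": 0, "ry": 0, "rz": 0}
    - {"tx": 0, "ty": 0, "tz": 0, "rx": 0, "ry": 0, "rz": 0}
    - {"tx": 0, "ty": 0, "tz": 0, "rx": 0, "ry": 0, "rz": 0}
    - {"tx": 0, "ty": 0, "tz": 0, "rx": 0, "ry": 0, "rz": 0}

```text
time_s: 3.25
tcp_pos: [0.527, -0.2665, 0.2314]
eef_rot: [1.0, -0.002, 0.0, -0.001]
ft_force: [0.2, 0.5, -0.9]
finger_gap: 0.0858
```

```bash
python3 - <<'E'
from h import *
c=vision.calibration("wrist");im=vision.get_image("wrist");cv2.imwrite("pics/w3.png",im);s=bot.sense()
print(s["tcp_pos"],s["eef_rot"])
for z in(.044,.074):print(z,lids("wrist",im,z))
Rt=R.from_quat(s["eef_rot"]);print(Rt.inv().apply(c["position"]-s["tcp_pos"]))
im=vision.get_image("top");print(lids("top",im))
E
```

```text
[ 0.5268923  -0.26685691  0.23144695] [ 9.99998217e-01 -1.83425047e-03  2.55075098e-04 -3.69764544e-04]
0.044 [(326, 356, 0.5982, -0.5133, 64, 47, -86.0), (276, 190, 0.5265, -0.2726, 94, 44, 88.6), (185, 172, 0.4262, -0.2511, 94, 46, -84.4), (195, 24, 0.4509, -0.1056, 51, 45, 4.1)]
0.074 [(326, 356, 0.5918, -0.4833, 58, 42, -86.0), (276, 190, 0.5266, -0.2644, 86, 40, 88.6), (185, 172, 0.4354, -0.2449, 85, 41, -84.4), (195, 24, 0.4579, -0.1126, 46, 41, 4.1)]
[ 0.0006552  -0.08430168 -0.14263681]
[(179, 259, 0.3454, 0.1845, 131, 66, 87.2), (297, 212, 0.466, -0.0462, 58, 30, -26.3), (496, 156, 0.6099, -0.4826, 43, 31, -32.8)]
```

View pics/w3.png

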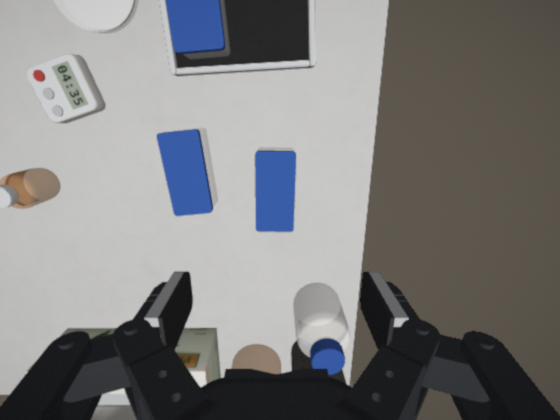

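Call:
jog_arm:
  motion:
    - {"tx": 0, "ty": -0.0055, "tz": -0.04, "rx": 0, "ry": 0, "rz": -0.018}
    - {"tx": 0, "ty": 0, "tz": -0.045, "rx": 0, "ry": 0, "rz": 0}
    - {"tx": 0, "ty": 0, "tz": -0.045, "rx": 0, "ry": 0, "rz": 0}
    - {"tx": 0, "ty": 0, "tz": -0.045, "rx": 0, "ry": 0, "rz": 0}
    - {"tx": 0, "ty": 0, "tz": -0.03, "rx": 0, "ry": 0, "rz": 0}

```text
time_s: 3.85
tcp_pos: [0.5252, -0.2722, 0.0233]
eef_rot: [1.0, -0.012, -0.002, -0.001]
ft_force: [-0.1, 0.3, 0.4]
finger_gap: 0.0852
```

Call:
jog_arm:
  motion:
    - {"tx": 0, "ty": 0, "tz": -0.01, "rx": 0, "ry": 0, "rz": 0}
    - {"tx": 0, "ty": 0, "tz": 0, "rx": 0, "ry": 0, "rz": 0}
    - {"tx": 0, "ty": 0, "tz": 0, "rx": 0, "ry": 0, "rz": 0}

```text
time_s: 4.15
tcp_pos: [0.5278, -0.2745, 0.018]
eef_rot: [1.0, -0.012, 0.001, 0.001]
ft_force: [0.3, 0.1, 1.3]
finger_gap: 0.0856
```

Call:
jog_arm:
  motion:
    - {"tx": 0, "ty": 0, "tz": 0, "rx": 0, "ry": 0, "rz": 0}
    - {"tx": 0, "ty": 0, "tz": 0, "rx": 0, "ry": 0, "rz": 0}
    - {"tx": 0, "ty": 0, "tz": 0, "rx": 0, "ry": 0, "rz": 0}
    - {"tx": 0, "ty": 0, "tz": 0, "rx": 0, "ry": 0, "rz": 0}
    - {"tx": 0, "ty": 0, "tz": 0, "rx": 0, "ry": 0, "rz": 0}
  claw: 1

```text
time_s: 4.65
tcp_pos: [0.5275, -0.2743, 0.0177]
eef_rot: [1.0, -0.012, 0.001, 0.0]
ft_force: [0.7, -0.0, 5.4]
finger_gap: 0.0442
```

Call:
jog_arm:
  motion:
    - {"tx": 0, "ty": 0, "tz": 0, "rx": 0, "ry": 0, "rz": 0}
    - {"tx": 0, "ty": 0, "tz": 0, "rx": 0, "ry": 0, "rz": 0}
    - {"tx": 0, "ty": 0, "tz": 0, "rx": 0, "ry": 0, "rz": 0}
    - {"tx": 0, "ty": 0, "tz": 0, "rx": 0, "ry": 0, "rz": 0}
    - {"tx": 0, "ty": 0, "tz": 0, "rx": 0, "ry": 0, "rz": 0}

```text
time_s: 5.15
tcp_pos: [0.5275, -0.2743, 0.0177]
eef_rot: [1.0, -0.012, 0.001, 0.0]
ft_force: [-0.8, 0.0, 5.2]
finger_gap: 0.0442
```

Gripped (gap 44 mm). Lifting it and carrying it to the far-left slot.

Call:
jog_arm:
  motion:
    - {"tx": 0, "ty": 0, "tz": 0.025, "rx": 0, "ry": 0, "rz": 0}
    - {"tx": 0, "ty": 0, "tz": 0.025, "rx": 0, "ry": 0, "rz": 0}
    - {"tx": 0, "ty": 0, "tz": 0.025, "rx": 0, "ry": 0, "rz": 0}
    - {"tx": 0, "ty": 0.01, "tz": 0.025, "rx": 0, "ry": 0, "rz": 0.02}
    - {"tx": 0, "ty": 0.027, "tz": 0, "rx": 0, "ry": 0, "rz": 0.02}

```text
time_s: 5.65
tcp_pos: [0.528, -0.2409, 0.1203]
eef_rot: [1.0, 0.006, 0.004, 0.002]
ft_force: [1.6, -0.6, -1.6]
finger_gap: 0.0438
```

Call:
jog_arm:
  motion:
    - {"tx": 0, "ty": 0.04, "tz": 0, "rx": 0, "ry": 0, "rz": 0.02}
    - {"tx": 0, "ty": 0.04, "tz": 0, "rx": 0, "ry": 0, "rz": 0.02}
    - {"tx": -0.002, "ty": 0.04, "tz": 0, "rx": 0, "ry": 0, "rz": 0}
    - {"tx": -0.002, "ty": 0.04, "tz": 0, "rx": 0, "ry": 0, "rz": 0}
    - {"tx": 0, "ty": 0.04, "tz": 0, "rx": 0, "ry": 0, "rz": 0}

```text
time_s: 6.15
tcp_pos: [0.5217, -0.0352, 0.1163]
eef_rot: [1.0, 0.028, -0.0, -0.0]
ft_force: [0.8, -0.7, -0.6]
finger_gap: 0.0438
```

Call:
jog_arm:
  motion:
    - {"tx": 0, "ty": 0.03, "tz": 0, "rx": 0, "ry": 0, "rz": 0}
    - {"tx": 0, "ty": 0.02, "tz": 0, "rx": 0, "ry": 0, "rz": 0}
    - {"tx": 0, "ty": 0.01, "tz": 0, "rx": 0, "ry": 0, "rz": 0}
    - {"tx": 0, "ty": 0, "tz": 0, "rx": 0, "ry": 0, "rz": 0}
    - {"tx": 0, "ty": 0, "tz": 0, "rx": 0, "ry": 0, "rz": 0}

```text
time_s: 6.65
tcp_pos: [0.5224, 0.0219, 0.1164]
eef_rot: [1.0, 0.027, 0.0, 0.0]
ft_force: [0.1, 0.5, -0.4]
finger_gap: 0.0437
```

```bash
python3 - <<'E'
from h import *
c=vision.calibration("wrist");im=vision.get_image("wrist");cv2.imwrite("pics/w4.png",im);s=bot.sense()
print(s["tcp_pos"],s["eef_rot"],s["finger_gap"])
print(lids("wrist",im,s["tcp_pos"][2]-.0177+.044),lids("wrist",im,.074))
E
```

```text
[0.52243059 0.02139793 0.11642844] [9.99639574e-01 2.68424248e-02 9.98188117e-05 4.42873227e-04] 0.04405292154801818
[(170, 382, 0.4714, -0.0309, 25, 11, 87.2), (170, 309, 0.4742, 0.0148, 22, 10, 5.1), (275, 286, 0.5228, 0.0248, 94, 46, -86.9), (34, 39, 0.4319, 0.1239, 24, 24, 89.0)] [(170, 382, 0.4435, -0.1114, 39, 17, 87.2), (170, 309, 0.4481, -0.0386, 35, 16, 5.1), (275, 286, 0.5254, -0.0229, 149, 73, -86.9), (34, 39, 0.3808, 0.1348, 38, 38, 89.0)]
```

View pics/w4.png

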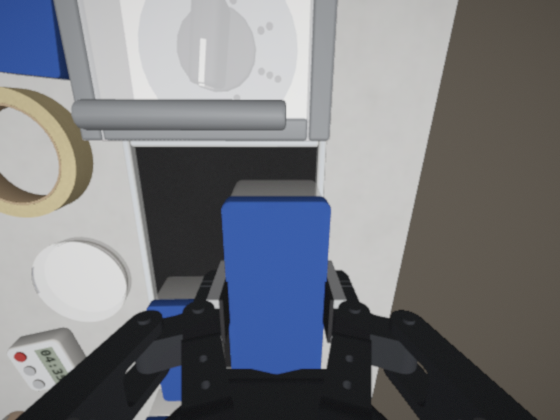

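The box is held squarely at the slot, with its lid at (0.523, 0.025). Lowering.

Call:
jog_arm:
  motion:
    - {"tx": 0.001, "ty": 0, "tz": -0.02, "rx": 0, "ry": 0, "rz": 0}
    - {"tx": 0, "ty": 0, "tz": -0.02, "rx": 0, "ry": 0, "rz": 0}
    - {"tx": 0, "ty": 0, "tz": -0.015, "rx": 0, "ry": 0, "rz": 0}
    - {"tx": 0, "ty": 0, "tz": -0.007, "rx": 0, "ry": 0, "rz": 0}
    - {"tx": 0, "ty": 0, "tz": -0.003, "rx": 0, "ry": 0, "rz": 0}

```text
time_s: 7.2
tcp_pos: [0.5232, 0.0224, 0.0507]
eef_rot: [1.0, 0.027, -0.0, 0.0]
ft_force: [-0.9, 0.3, -1.0]
finger_gap: 0.0437
```

Call:
jog_arm:
  motion:
    - {"tx": 0, "ty": 0, "tz": -0.002, "rx": 0, "ry": 0, "rz": 0}
    - {"tx": 0, "ty": 0, "tz": 0, "rx": 0, "ry": 0, "rz": 0}
    - {"tx": 0, "ty": 0, "tz": 0, "rx": 0, "ry": 0, "rz": 0}

```text
time_s: 7.5
tcp_pos: [0.524, 0.0233, 0.0499]
eef_rot: [1.0, 0.028, 0.001, -0.0]
ft_force: [0.4, 0.6, -1.4]
finger_gap: 0.0441
```

Call:
jog_arm:
  motion:
    - {"tx": 0, "ty": 0, "tz": -0.002, "rx": 0, "ry": 0, "rz": 0}
    - {"tx": 0, "ty": 0, "tz": -0.001, "rx": 0, "ry": 0, "rz": 0}
    - {"tx": 0, "ty": 0, "tz": 0, "rx": 0, "ry": 0, "rz": 0}

```text
time_s: 7.8
tcp_pos: [0.5241, 0.0234, 0.0477]
eef_rot: [1.0, 0.028, 0.001, -0.001]
ft_force: [-2.2, 0.1, 8.7]
finger_gap: 0.044
```

Call:
jog_arm:
  motion:
    - {"tx": 0, "ty": 0, "tz": 0, "rx": 0, "ry": 0, "rz": 0}
    - {"tx": 0, "ty": 0, "tz": 0, "rx": 0, "ry": 0, "rz": 0}
    - {"tx": 0, "ty": 0, "tz": 0, "rx": 0, "ry": 0, "rz": 0}
    - {"tx": 0, "ty": 0, "tz": 0, "rx": 0, "ry": 0, "rz": 0}
    - {"tx": 0, "ty": 0, "tz": 0, "rx": 0, "ry": 0, "rz": 0}
  claw: 0.3

```text
time_s: 8.3
tcp_pos: [0.5234, 0.0232, 0.0462]
eef_rot: [1.0, 0.028, -0.0, 0.0]
ft_force: [-0.2, 0.3, -0.6]
finger_gap: 0.0595
```

Call:
jog_arm:
  motion:
    - {"tx": 0, "ty": 0, "tz": 0.02, "rx": 0, "ry": 0, "rz": 0}
    - {"tx": 0, "ty": 0, "tz": 0.04, "rx": 0, "ry": 0, "rz": 0}
    - {"tx": 0, "ty": 0, "tz": 0.045, "rx": 0, "ry": 0, "rz": 0}
    - {"tx": 0, "ty": -0.04, "tz": 0.045, "rx": 0, "ry": 0, "rz": 0}
    - {"tx": -0.01, "ty": -0.04, "tz": 0.035, "rx": 0, "ry": 0, "rz": 0}

```text
time_s: 8.8
tcp_pos: [0.5157, -0.0464, 0.2233]
eef_rot: [1.0, 0.03, 0.002, 0.0]
ft_force: [1.0, -0.2, -0.5]
finger_gap: 0.0598
```

Call:
jog_arm:
  motion:
    - {"tx": -0.018, "ty": -0.04, "tz": 0, "rx": 0, "ry": 0, "rz": 0.025}
    - {"tx": -0.018, "ty": -0.04, "tz": 0, "rx": 0, "ry": 0, "rz": 0}
    - {"tx": -0.018, "ty": -0.04, "tz": 0, "rx": 0, "ry": 0, "rz": 0}
    - {"tx": -0.018, "ty": -0.04, "tz": 0, "rx": 0, "ry": 0, "rz": 0}
    - {"tx": -0.018, "ty": -0.038, "tz": 0, "rx": 0, "ry": 0, "rz": 0}
  claw: 0

```text
time_s: 9.3
tcp_pos: [0.4231, -0.2466, 0.2212]
eef_rot: [0.999, 0.04, 0.0, -0.0]
ft_force: [0.5, -1.2, -0.4]
finger_gap: 0.0853
```

Call:
jog_arm:
  motion:
    - {"tx": 0, "ty": 0, "tz": 0, "rx": 0, "ry": 0, "rz": 0}
    - {"tx": 0, "ty": 0, "tz": 0, "rx": 0, "ry": 0, "rz": 0}
    - {"tx": 0, "ty": 0, "tz": 0, "rx": 0, "ry": 0, "rz": 0}
    - {"tx": 0, "ty": 0, "tz": 0, "rx": 0, "ry": 0, "rz": 0}
    - {"tx": 0, "ty": 0, "tz": 0, "rx": 0, "ry": 0, "rz": 0}

```text
time_s: 9.8
tcp_pos: [0.4249, -0.2438, 0.2209]
eef_rot: [0.999, 0.042, -0.0, -0.0]
ft_force: [0.3, 0.3, -0.9]
finger_gap: 0.0855
```

```bash
python3 - <<'E'
from h import *
c=vision.calibration("wrist");im=vision.get_image("wrist");cv2.imwrite("pics/w5.png",im);s=bot.sense()
print(s["tcp_pos"],s["eef_rot"],s["finger_gap"])
print(lids("wrist",im),lids("wrist",im,.074))
im=vision.get_image("top");cv2.imwrite("pics/top5.png",im);print(lids("top",im),lids("top",im,.074))
E
```

```text
[ 0.42484043 -0.24396295  0.22096999] [ 9.99133508e-01  4.16200554e-02 -3.31782550e-05 -5.47298099e-05] 0.08566676598655065
[(274, 194, 0.4246, -0.2506, 94, 44, -84.4), (326, 40, 0.4601, -0.0958, 68, 51, -85.6)] [(274, 194, 0.424, -0.2422, 85, 40, -84.4), (326, 40, 0.4562, -0.1019, 62, 47, -85.6)]
[(179, 260, 0.3453, 0.1847, 130, 66, 87.3), (378, 234, 0.4236, -0.228, 49, 45, -86.8), (312, 212, 0.463, -0.0851, 99, 46, -86.7), (262, 176, 0.5342, 0.0256, 97, 43, -86.7)] [(179, 260, 0.3415, 0.1783, 127, 64, 87.3), (378, 234, 0.4175, -0.222, 48, 43, -86.8), (312, 212, 0.4557, -0.0834, 96, 44, -86.7), (262, 176, 0.5249, 0.024, 94, 41, -86.7)]
```

View pics/w5.png

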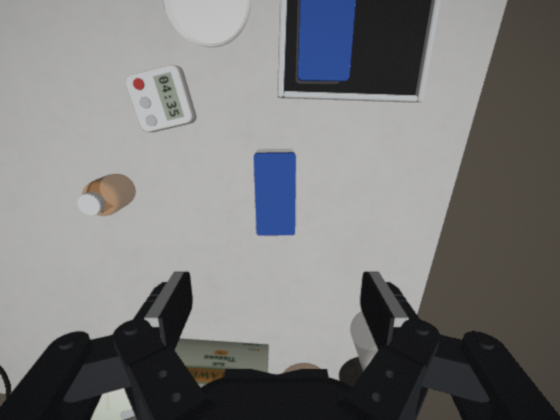

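Only the one box is left on the bench, at (0.4246, -0.2506). Box 1 stands in its slot. Grasping box 2.

Call:
jog_arm:
  motion:
    - {"tx": 0, "ty": -0.0065, "tz": -0.03, "rx": 0, "ry": 0, "rz": 0.01}
    - {"tx": 0, "ty": 0, "tz": -0.045, "rx": 0, "ry": 0, "rz": 0}
    - {"tx": 0, "ty": 0, "tz": -0.045, "rx": 0, "ry": 0, "rz": 0}
    - {"tx": 0, "ty": 0, "tz": -0.045, "rx": 0, "ry": 0, "rz": 0}
    - {"tx": 0, "ty": 0, "tz": -0.03, "rx": 0, "ry": 0, "rz": 0}

```text
time_s: 10.4
tcp_pos: [0.4231, -0.2502, 0.0232]
eef_rot: [0.999, 0.046, -0.002, -0.001]
ft_force: [0.3, -0.4, -0.3]
finger_gap: 0.085
```

Call:
jog_arm:
  motion:
    - {"tx": 0, "ty": 0, "tz": -0.008, "rx": 0, "ry": 0, "rz": 0}
    - {"tx": 0, "ty": 0, "tz": 0, "rx": 0, "ry": 0, "rz": 0}
    - {"tx": 0, "ty": 0, "tz": 0, "rx": 0, "ry": 0, "rz": 0}

```text
time_s: 10.7
tcp_pos: [0.4255, -0.2522, 0.0194]
eef_rot: [0.999, 0.046, 0.001, 0.001]
ft_force: [0.2, 0.9, 0.9]
finger_gap: 0.0853
```

Call:
jog_arm:
  motion:
    - {"tx": 0, "ty": 0, "tz": 0, "rx": 0, "ry": 0, "rz": 0}
    - {"tx": 0, "ty": 0, "tz": 0, "rx": 0, "ry": 0, "rz": 0}
    - {"tx": 0, "ty": 0, "tz": 0, "rx": 0, "ry": 0, "rz": 0}
    - {"tx": 0, "ty": 0, "tz": 0, "rx": 0, "ry": 0, "rz": 0}
    - {"tx": 0, "ty": 0, "tz": 0, "rx": 0, "ry": 0, "rz": 0}
  claw: 1

```text
time_s: 11.2
tcp_pos: [0.4253, -0.2518, 0.0193]
eef_rot: [0.999, 0.046, 0.001, 0.0]
ft_force: [0.5, -0.4, 5.8]
finger_gap: 0.0438
```

Call:
jog_arm:
  motion:
    - {"tx": 0, "ty": 0, "tz": 0, "rx": 0, "ry": 0, "rz": 0}
    - {"tx": 0, "ty": 0, "tz": 0, "rx": 0, "ry": 0, "rz": 0}
    - {"tx": 0, "ty": 0, "tz": 0, "rx": 0, "ry": 0, "rz": 0}

```text
time_s: 11.5
tcp_pos: [0.4253, -0.2518, 0.0192]
eef_rot: [0.999, 0.046, 0.001, 0.0]
ft_force: [-0.3, 0.6, 6.4]
finger_gap: 0.044
```

Call:
jog_arm:
  motion:
    - {"tx": 0, "ty": 0, "tz": 0.025, "rx": 0, "ry": 0, "rz": 0}
    - {"tx": 0, "ty": 0, "tz": 0.025, "rx": 0, "ry": 0, "rz": 0}
    - {"tx": 0, "ty": 0, "tz": 0.03, "rx": 0, "ry": 0, "rz": 0}
    - {"tx": 0, "ty": 0.01, "tz": 0.025, "rx": 0, "ry": 0, "rz": -0.015}
    - {"tx": 0.003, "ty": 0.026, "tz": 0, "rx": 0, "ry": 0, "rz": -0.02}

```text
time_s: 12.0
tcp_pos: [0.429, -0.2187, 0.1266]
eef_rot: [1.0, 0.025, 0.004, 0.002]
ft_force: [1.0, 0.5, -2.0]
finger_gap: 0.0437
```

Call:
jog_arm:
  motion:
    - {"tx": 0.004, "ty": 0.04, "tz": 0, "rx": 0, "ry": 0, "rz": 0}
    - {"tx": 0.004, "ty": 0.04, "tz": 0, "rx": 0, "ry": 0, "rz": 0}
    - {"tx": 0.004, "ty": 0.04, "tz": 0, "rx": 0, "ry": 0, "rz": 0}
    - {"tx": 0.004, "ty": 0.04, "tz": 0, "rx": 0, "ry": 0, "rz": 0}
    - {"tx": 0.004, "ty": 0.035, "tz": 0, "rx": 0, "ry": 0, "rz": 0}

```text
time_s: 12.5
tcp_pos: [0.447, -0.0182, 0.1233]
eef_rot: [1.0, 0.029, 0.0, -0.001]
ft_force: [0.6, 0.5, -1.3]
finger_gap: 0.0438
```

Call:
jog_arm:
  motion:
    - {"tx": 0, "ty": 0.025, "tz": 0, "rx": 0, "ry": 0, "rz": 0}
    - {"tx": 0, "ty": 0.015, "tz": 0, "rx": 0, "ry": 0, "rz": 0}
    - {"tx": 0, "ty": 0, "tz": 0, "rx": 0, "ry": 0, "rz": 0}
    - {"tx": 0, "ty": 0, "tz": 0, "rx": 0, "ry": 0, "rz": 0}
    - {"tx": 0, "ty": 0, "tz": 0, "rx": 0, "ry": 0, "rz": 0}

```text
time_s: 13.0
tcp_pos: [0.4471, 0.0182, 0.1232]
eef_rot: [1.0, 0.027, 0.0, 0.0]
ft_force: [-0.7, 0.3, -0.3]
finger_gap: 0.0442
```

```bash
python3 - <<'E'
from h import *
c=vision.calibration("wrist");im=vision.get_image("wrist");cv2.imwrite("pics/w6.png",im);s=bot.sense()
print(s["tcp_pos"],s["eef_rot"],s["finger_gap"])
print(lids("wrist",im,s["tcp_pos"][2]-.0193+.044))
E
```

```text
[0.4471716  0.01812633 0.1231499 ] [9.99640536e-01 2.68099262e-02 1.05691444e-04 1.25786356e-04] 0.043939281309885475
[(277, 285, 0.4477, 0.0206, 96, 46, -86.8), (386, 228, 0.4922, 0.0544, 59, 29, -86.9), (126, 40, 0.3905, 0.1234, 37, 25, -2.6)]
```

Held lid is at (0.4477, 0.0206), and the target is (0.4479, 0.0202). Lowering.

Call:
jog_arm:
  motion:
    - {"tx": 0, "ty": 0, "tz": -0.02, "rx": 0, "ry": 0, "rz": 0}
    - {"tx": 0, "ty": 0, "tz": -0.02, "rx": 0, "ry": 0, "rz": 0}
    - {"tx": 0, "ty": 0, "tz": -0.02, "rx": 0, "ry": 0, "rz": 0}
    - {"tx": 0, "ty": 0, "tz": -0.01, "rx": 0, "ry": 0, "rz": 0}
    - {"tx": 0, "ty": 0, "tz": -0.003, "rx": 0, "ry": 0, "rz": 0}

```text
time_s: 13.55
tcp_pos: [0.4466, 0.0186, 0.0493]
eef_rot: [1.0, 0.027, -0.001, 0.0]
ft_force: [-0.6, -1.2, 3.5]
finger_gap: 0.0441
```

Call:
jog_arm:
  motion:
    - {"tx": 0, "ty": 0, "tz": -0.001, "rx": 0, "ry": 0, "rz": 0}
    - {"tx": 0, "ty": 0, "tz": -0.001, "rx": 0, "ry": 0, "rz": 0}
    - {"tx": 0, "ty": 0, "tz": 0, "rx": 0, "ry": 0, "rz": 0}

```text
time_s: 13.85
tcp_pos: [0.4477, 0.019, 0.0492]
eef_rot: [1.0, 0.028, 0.0, -0.0]
ft_force: [-2.5, -1.8, 5.2]
finger_gap: 0.0441
```

Call:
jog_arm:
  motion:
    - {"tx": 0, "ty": 0, "tz": 0, "rx": 0, "ry": 0, "rz": 0}
    - {"tx": 0, "ty": 0, "tz": 0, "rx": 0, "ry": 0, "rz": 0}
    - {"tx": 0, "ty": 0, "tz": 0, "rx": 0, "ry": 0, "rz": 0}
    - {"tx": 0, "ty": 0, "tz": 0, "rx": 0, "ry": 0, "rz": 0}
    - {"tx": 0, "ty": 0, "tz": 0, "rx": 0, "ry": 0, "rz": 0}
  claw: 0.3

```text
time_s: 14.35
tcp_pos: [0.4473, 0.0196, 0.0481]
eef_rot: [1.0, 0.028, 0.0, 0.0]
ft_force: [0.1, 0.3, 0.0]
finger_gap: 0.0597
```

Call:
jog_arm:
  motion:
    - {"tx": 0, "ty": 0, "tz": 0.02, "rx": 0, "ry": 0, "rz": 0}
    - {"tx": 0, "ty": 0, "tz": 0.04, "rx": 0, "ry": 0, "rz": 0}
    - {"tx": 0, "ty": 0, "tz": 0.045, "rx": 0, "ry": 0, "rz": 0}
    - {"tx": 0, "ty": 0, "tz": 0.05, "rx": 0, "ry": 0, "rz": 0}
    - {"tx": 0.01, "ty": 0, "tz": 0.045, "rx": 0, "ry": 0, "rz": 0}

```text
time_s: 14.85
tcp_pos: [0.4563, 0.0191, 0.2499]
eef_rot: [1.0, 0.028, -0.0, -0.001]
ft_force: [1.1, 0.6, -0.5]
finger_gap: 0.06
```

Call:
jog_arm:
  motion:
    - {"tx": 0, "ty": -0.02, "tz": 0, "rx": 0, "ry": 0, "rz": 0}
    - {"tx": 0, "ty": -0.02, "tz": 0, "rx": 0, "ry": 0, "rz": 0}
    - {"tx": 0, "ty": 0, "tz": 0, "rx": 0, "ry": 0, "rz": 0}
    - {"tx": 0, "ty": 0, "tz": 0, "rx": 0, "ry": 0, "rz": 0}
    - {"tx": 0, "ty": 0, "tz": 0, "rx": 0, "ry": 0, "rz": 0}

```text
time_s: 15.35
tcp_pos: [0.457, -0.0194, 0.2477]
eef_rot: [1.0, 0.029, -0.0, -0.0]
ft_force: [0.4, 0.4, 0.0]
finger_gap: 0.0597
```

```bash
python3 - <<'E'
from h import *
c=vision.calibration("wrist");im=vision.get_image("wrist");cv2.imwrite("pics/w7.png",im);s=bot.sense()
print(s["tcp_pos"],s["eef_rot"],s["finger_gap"])
print(lids("wrist",im,.074))
T=np.array([.4887,-.0295]);a=.0567;Q=np.array([[np.cos(a),-np.sin(a)],[np.sin(a),np.cos(a)]])
for n,l in(("bar",(0,.248-.116,.132)),("barL",(-.042,.132,.138)),("barR",(.042,.132,.138)),("dial",(0,.17,.082)),("hinge",(0,.248,.092)),("c1",(-.063,.118,.086)),("c2",(.063,.118,.086))):
    w=T+Q@l[:2];print(n,w.round(4),proj(c,[*w,l[2]]).round(1))
E
```

```text
[ 0.45709817 -0.01939909  0.24772431] [ 9.99584724e-01  2.88145874e-02 -3.13097791e-04  4.19362928e-05] 0.05967590651543114
[(270, 240, 0.4546, -0.0814, 95, 46, -85.8), (342, 152, 0.5234, 0.0238, 96, 46, -86.9), (269, 152, 0.4483, 0.0194, 96, 47, -86.7), (173, 26, 0.3534, 0.1345, 62, 42, -2.4)]
bar [0.4812 0.1023] [315.   60.6]
barL [0.4393 0.0999] [261.   59.3]
barR [0.5232 0.1047] [371.1  59.5]
dial [0.4791 0.1402] [310.   22.3]
hinge [0.4746 0.2181] [315.2 -96.3]
c1 [0.4191 0.0847] [241.6  84.6]
c2 [0.5449 0.0919] [375.1  84.8]
```

View pics/w7.png

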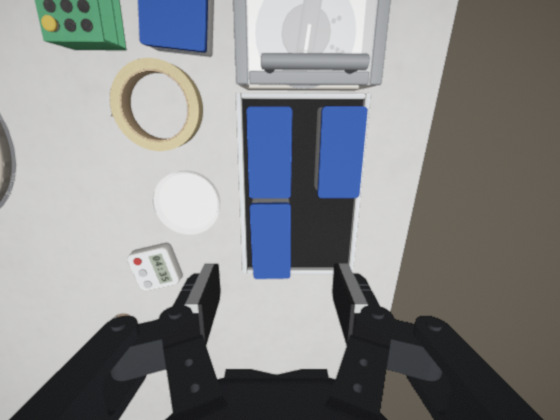

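All three boxes stand inside the rim, with lids at (270,240), (342,152) and (269,152). The bar at (262–368, 61) matches its predicted position of (261–371, 60), so the rocker pose is good. Next I turn the tool 90° and go above the bar.

Call:
jog_arm:
  motion:
    - {"tx": 0.002, "ty": 0.01, "tz": 0, "rx": 0, "ry": 0, "rz": 0.12}
    - {"tx": 0.002, "ty": 0.01, "tz": 0, "rx": 0, "ry": 0, "rz": 0.12}
    - {"tx": 0.002, "ty": 0.01, "tz": 0, "rx": 0, "ry": 0, "rz": 0.12}
    - {"tx": 0.002, "ty": 0.01, "tz": 0, "rx": 0, "ry": 0, "rz": 0.12}
    - {"tx": 0.002, "ty": 0.01, "tz": 0, "rx": 0, "ry": 0, "rz": 0.12}
  claw: 0.4

```text
time_s: 15.9
tcp_pos: [0.4671, 0.0309, 0.2478]
eef_rot: [0.946, 0.325, -0.0, 0.0]
ft_force: [0.3, -0.4, -0.1]
finger_gap: 0.0516
```

Call:
jog_arm:
  motion:
    - {"tx": 0.002, "ty": 0.01, "tz": 0, "rx": 0, "ry": 0, "rz": 0.12}
    - {"tx": 0.002, "ty": 0.01, "tz": 0, "rx": 0, "ry": 0, "rz": 0.12}
    - {"tx": 0.002, "ty": 0.01, "tz": 0, "rx": 0, "ry": 0, "rz": 0.12}
    - {"tx": 0.002, "ty": 0.01, "tz": 0, "rx": 0, "ry": 0, "rz": 0.12}
    - {"tx": 0.002, "ty": 0.01, "tz": 0, "rx": 0, "ry": 0, "rz": 0.12}

```text
time_s: 16.4
tcp_pos: [0.477, 0.0809, 0.2477]
eef_rot: [0.807, 0.59, -0.0, -0.0]
ft_force: [0.8, -0.1, 0.2]
finger_gap: 0.051
```

Call:
jog_arm:
  motion:
    - {"tx": 0.002, "ty": 0.01, "tz": 0, "rx": 0, "ry": 0, "rz": 0.12}
    - {"tx": 0.002, "ty": 0.01, "tz": 0, "rx": 0, "ry": 0, "rz": 0.12}
    - {"tx": 0, "ty": 0.002, "tz": 0, "rx": 0, "ry": 0, "rz": 0.12}
    - {"tx": 0, "ty": 0, "tz": 0, "rx": 0, "ry": 0, "rz": 0.01}
    - {"tx": 0, "ty": 0, "tz": 0, "rx": 0, "ry": 0, "rz": 0}

```text
time_s: 16.9
tcp_pos: [0.481, 0.1018, 0.2478]
eef_rot: [0.688, 0.726, -0.0, -0.0]
ft_force: [0.2, -0.0, -0.2]
finger_gap: 0.0514
```

Call:
jog_arm:
  motion:
    - {"tx": 0, "ty": 0, "tz": 0, "rx": 0, "ry": 0, "rz": 0}
    - {"tx": 0, "ty": 0, "tz": 0, "rx": 0, "ry": 0, "rz": 0}
    - {"tx": 0, "ty": 0, "tz": 0, "rx": 0, "ry": 0, "rz": 0}
    - {"tx": 0, "ty": 0, "tz": 0, "rx": 0, "ry": 0, "rz": 0}

```text
time_s: 17.3
tcp_pos: [0.4813, 0.1014, 0.2481]
eef_rot: [0.688, 0.726, 0.0, -0.0]
ft_force: [-0.5, 0.4, -0.4]
finger_gap: 0.0512
```

```bash
python3 - <<'E'
from h import *
c=vision.calibration("wrist");im=vision.get_image("wrist");cv2.imwrite("pics/w8.png",im);s=bot.sense()
print(s["tcp_pos"],s["eef_rot"],s["finger_gap"],s["joint_pos"])
T=np.array([.4887,-.0295]);a=.0567;Q=np.array([[np.cos(a),-np.sin(a)],[np.sin(a),np.cos(a)]])
for n,l in(("bar",(0,.248-.116,.132)),("barL",(-.042,.132,.132)),("barR",(.042,.132,.132)),("dial",(0,.17,.082)),("hinge",(0,.248,.092))):
    w=T+Q@l[:2];print(n,w.round(4),proj(c,[*w,l[2]]).round(1))
E
```

```text
[0.48126393 0.10147707 0.24810469] [ 6.87426459e-01  7.26253988e-01  8.60783707e-05 -3.94796566e-05] 0.05110627838857962 [-0.94934763  0.12019669  0.71701893  1.89565537 -0.08636282  1.15642459
  1.42463556]
bar [0.4812 0.1023] [277.  206.1]
barL [0.4393 0.0999] [277.  160.2]
barR [0.5232 0.1047] [277.  247.7]
dial [0.4791 0.1402] [312.2 191.7]
hinge [0.4746 0.2181] [388.1 194.1]
```

View pics/w8.png

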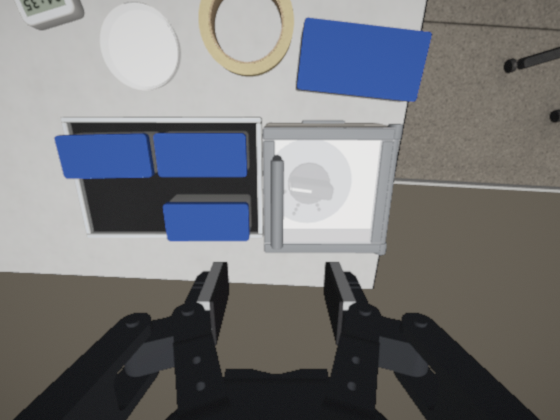

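The bar runs through u=277, v 158–248, as predicted. Descending and pinching it.

Call:
jog_arm:
  motion:
    - {"tx": 0, "ty": 0.001, "tz": -0.03, "rx": 0, "ry": 0, "rz": 0}
    - {"tx": 0, "ty": 0, "tz": -0.04, "rx": 0, "ry": 0, "rz": 0}
    - {"tx": 0, "ty": 0, "tz": -0.035, "rx": 0, "ry": 0, "rz": 0}
    - {"tx": 0, "ty": 0, "tz": -0.02, "rx": 0, "ry": 0, "rz": 0}
    - {"tx": 0, "ty": 0, "tz": -0.006, "rx": 0, "ry": 0, "rz": 0}

```text
time_s: 17.85
tcp_pos: [0.4795, 0.102, 0.1149]
eef_rot: [0.687, 0.726, -0.002, -0.001]
ft_force: [0.8, -0.5, -0.3]
finger_gap: 0.051
```

Call:
jog_arm:
  motion:
    - {"tx": 0, "ty": 0, "tz": 0, "rx": 0, "ry": 0, "rz": 0}
    - {"tx": 0, "ty": 0, "tz": 0, "rx": 0, "ry": 0, "rz": 0}
    - {"tx": 0, "ty": 0, "tz": 0, "rx": 0, "ry": 0, "rz": 0}

```text
time_s: 18.15
tcp_pos: [0.4824, 0.1029, 0.1184]
eef_rot: [0.687, 0.726, 0.001, 0.0]
ft_force: [0.0, 0.2, -0.4]
finger_gap: 0.0512
```

Call:
jog_arm:
  motion:
    - {"tx": 0, "ty": 0, "tz": 0, "rx": 0, "ry": 0, "rz": 0}
    - {"tx": 0, "ty": 0, "tz": 0, "rx": 0, "ry": 0, "rz": 0}
    - {"tx": 0, "ty": 0, "tz": 0, "rx": 0, "ry": 0, "rz": 0}
    - {"tx": 0, "ty": 0, "tz": 0, "rx": 0, "ry": 0, "rz": 0}
    - {"tx": 0, "ty": 0, "tz": 0, "rx": 0, "ry": 0, "rz": 0}
  claw: 1

```text
time_s: 18.65
tcp_pos: [0.4816, 0.1021, 0.1176]
eef_rot: [0.687, 0.726, 0.0, 0.0]
ft_force: [-0.3, -1.0, 5.8]
finger_gap: 0.0097
```

Call:
jog_arm:
  motion:
    - {"tx": 0, "ty": 0, "tz": 0, "rx": 0, "ry": 0, "rz": 0}
    - {"tx": 0, "ty": 0, "tz": 0, "rx": 0, "ry": 0, "rz": 0}
    - {"tx": 0, "ty": 0, "tz": 0, "rx": 0, "ry": 0, "rz": 0}

```text
time_s: 18.95
tcp_pos: [0.4816, 0.1021, 0.1176]
eef_rot: [0.687, 0.726, 0.0, 0.0]
ft_force: [-1.3, -1.7, 6.1]
finger_gap: 0.0096
```

```bash
python3 - <<'E'
import numpy as np
r=np.hypot(.116,.04);f=np.arctan2(.04,.116)
t=np.linspace(0,1.95,21);y=-r*np.cos(f+t);z=r*np.sin(f+t)
for i in range(20):
    dy=y[i+1]-y[i];print(i,round(t[i+1],2),"tx %.4f ty %.4f tz %.4f"%(-.0567*dy,dy,z[i+1]-z[i]))
E
```

```text
0 0.1 tx -0.0003 ty 0.0044 tz 0.0111
1 0.2 tx -0.0003 ty 0.0055 tz 0.0106
2 0.29 tx -0.0004 ty 0.0065 tz 0.0100
3 0.39 tx -0.0004 ty 0.0075 tz 0.0093
4 0.49 tx -0.0005 ty 0.0083 tz 0.0086
5 0.58 tx -0.0005 ty 0.0091 tz 0.0077
6 0.68 tx -0.0006 ty 0.0098 tz 0.0068
7 0.78 tx -0.0006 ty 0.0105 tz 0.0058
8 0.88 tx -0.0006 ty 0.0110 tz 0.0048
9 0.98 tx -0.0006 ty 0.0114 tz 0.0037
10 1.07 tx -0.0007 ty 0.0117 tz 0.0026
11 1.17 tx -0.0007 ty 0.0119 tz 0.0014
12 1.27 tx -0.0007 ty 0.0120 tz 0.0002
13 1.36 tx -0.0007 ty 0.0119 tz -0.0009
14 1.46 tx -0.0007 ty 0.0118 tz -0.0021
15 1.56 tx -0.0007 ty 0.0115 tz -0.0032
16 1.66 tx -0.0006 ty 0.0111 tz -0.0043
17 1.76 tx -0.0006 ty 0.0107 tz -0.0054
18 1.85 tx -0.0006 ty 0.0101 tz -0.0064
19 1.95 tx -0.0005 ty 0.0094 tz -0.0074
```

Gripped. Swinging through the arc, checking force as it goes.

Call:
jog_arm:
  motion:
    - {"tx": -0.0003, "ty": 0.0044, "tz": 0.0111, "rx": 0, "ry": 0, "rz": 0}
    - {"tx": -0.0003, "ty": 0.0055, "tz": 0.0106, "rx": 0, "ry": 0, "rz": 0}
    - {"tx": -0.0004, "ty": 0.0065, "tz": 0.01, "rx": 0, "ry": 0, "rz": 0}
    - {"tx": -0.0004, "ty": 0.0075, "tz": 0.0093, "rx": 0, "ry": 0, "rz": 0}
    - {"tx": -0.0005, "ty": 0.0083, "tz": 0.0086, "rx": 0, "ry": 0, "rz": 0}

```text
time_s: 19.45
tcp_pos: [0.4799, 0.1326, 0.1681]
eef_rot: [0.688, 0.726, -0.001, 0.001]
ft_force: [2.0, -5.2, -0.3]
finger_gap: 0.0096
```

Call:
jog_arm:
  motion:
    - {"tx": -0.0005, "ty": 0.0091, "tz": 0.0077, "rx": 0, "ry": 0, "rz": 0}
    - {"tx": -0.0006, "ty": 0.0098, "tz": 0.0068, "rx": 0, "ry": 0, "rz": 0}
    - {"tx": -0.0006, "ty": 0.0105, "tz": 0.0058, "rx": 0, "ry": 0, "rz": 0}
    - {"tx": -0.0006, "ty": 0.011, "tz": 0.0048, "rx": 0, "ry": 0, "rz": 0}
    - {"tx": -0.0006, "ty": 0.0114, "tz": 0.0037, "rx": 0, "ry": 0, "rz": 0}

```text
time_s: 19.95
tcp_pos: [0.4773, 0.1839, 0.1983]
eef_rot: [0.688, 0.726, -0.001, 0.001]
ft_force: [-2.4, -6.9, 12.6]
finger_gap: 0.0093
```

Call:
jog_arm:
  motion:
    - {"tx": -0.0007, "ty": 0.0117, "tz": 0.0026, "rx": 0, "ry": 0, "rz": 0}
    - {"tx": -0.0007, "ty": 0.0119, "tz": 0.0014, "rx": 0, "ry": 0, "rz": 0}
    - {"tx": -0.0007, "ty": 0.012, "tz": 0.0002, "rx": 0, "ry": 0, "rz": 0}

```text
time_s: 20.25
tcp_pos: [0.4752, 0.2223, 0.2013]
eef_rot: [0.687, 0.726, 0.001, 0.001]
ft_force: [2.2, -2.6, 2.3]
finger_gap: 0.0093
```

```bash
python3 - <<'E'
from h import *
s=bot.sense();print(s["ft_force"],s["wrist_torque"],s["tcp_pos"],s["finger_gap"])
im=vision.get_image("scene");cv2.imwrite("pics/s9.png",cv2.resize(im[60:310,60:410],None,fx=2.2,fy=2.2,interpolation=cv2.INTER_CUBIC))
s=bot.sense();print(s["ft_force"],s["tcp_pos"])
E
```

```text
[ 2.15485476 -2.64232866  2.32386   ] [-0.84885608 -0.68716292 -0.01070871] [0.47519221 0.22230553 0.20131962] 0.009278656108602203
[ 2.17026098 -0.88072021  6.37964154] [0.47506563 0.22544005 0.20109076]
```

View pics/s9.png

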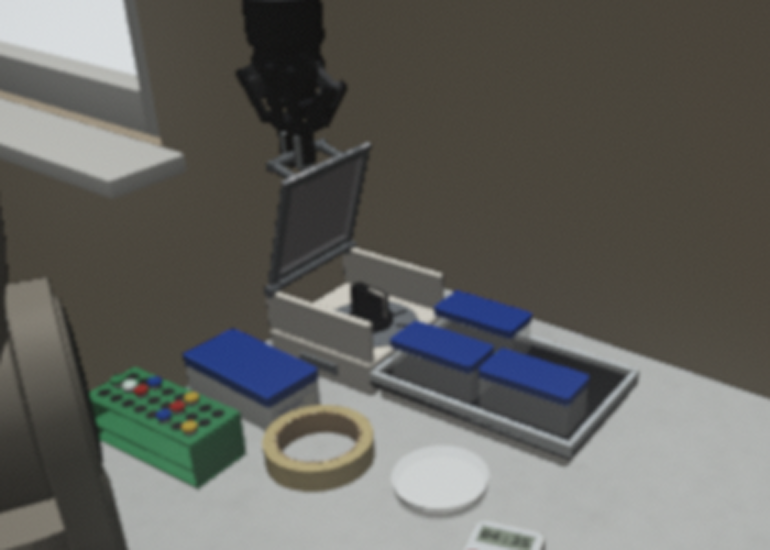

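The cover is nearly upright, held by the bar. The boxes are undisturbed. Continuing past upright.

Call:
jog_arm:
  motion:
    - {"tx": -0.0007, "ty": 0.0119, "tz": -0.0009, "rx": 0, "ry": 0, "rz": 0}
    - {"tx": -0.0007, "ty": 0.0118, "tz": -0.0021, "rx": 0, "ry": 0, "rz": 0}
    - {"tx": -0.0007, "ty": 0.0115, "tz": -0.0032, "rx": 0, "ry": 0, "rz": 0}
    - {"tx": -0.0006, "ty": 0.0111, "tz": -0.0043, "rx": 0, "ry": 0, "rz": 0}

```text
time_s: 20.7
tcp_pos: [0.4724, 0.2694, 0.1897]
eef_rot: [0.687, 0.726, 0.001, 0.0]
ft_force: [1.5, -0.5, 5.2]
finger_gap: 0.0096
```

Call:
jog_arm:
  motion:
    - {"tx": -0.0006, "ty": 0.0107, "tz": -0.0054, "rx": 0, "ry": 0, "rz": 0}
    - {"tx": -0.0006, "ty": 0.0101, "tz": -0.0064, "rx": 0, "ry": 0, "rz": 0}
    - {"tx": -0.0005, "ty": 0.0094, "tz": -0.0074, "rx": 0, "ry": 0, "rz": 0}
    - {"tx": 0, "ty": 0, "tz": 0, "rx": 0, "ry": 0, "rz": 0}

```text
time_s: 21.1
tcp_pos: [0.4699, 0.3007, 0.1684]
eef_rot: [0.687, 0.727, 0.001, 0.0]
ft_force: [5.9, 0.5, -1.3]
finger_gap: 0.0096
```

Call:
jog_arm:
  motion:
    - {"tx": 0, "ty": 0.002, "tz": 0, "rx": 0, "ry": 0, "rz": 0}
    - {"tx": 0, "ty": 0.004, "tz": 0, "rx": 0, "ry": 0, "rz": 0}
    - {"tx": 0, "ty": 0.006, "tz": 0.01, "rx": 0, "ry": 0, "rz": 0}
    - {"tx": 0, "ty": 0.006, "tz": 0.02, "rx": 0, "ry": 0, "rz": 0}
    - {"tx": 0, "ty": 0.004, "tz": 0.03, "rx": 0, "ry": 0, "rz": 0}
  claw: 0.68

```text
time_s: 21.6
tcp_pos: [0.4674, 0.321, 0.229]
eef_rot: [0.687, 0.727, -0.003, -0.001]
ft_force: [-0.2, 0.7, 0.2]
finger_gap: 0.0277
```

Call:
jog_arm:
  motion:
    - {"tx": 0, "ty": 0, "tz": 0.04, "rx": 0, "ry": 0, "rz": 0}
    - {"tx": 0, "ty": 0, "tz": 0.04, "rx": 0, "ry": 0, "rz": 0}
    - {"tx": 0, "ty": 0, "tz": 0.02, "rx": 0, "ry": 0, "rz": 0}
    - {"tx": 0, "ty": 0, "tz": 0, "rx": 0, "ry": 0, "rz": 0}
    - {"tx": 0, "ty": 0, "tz": 0, "rx": 0, "ry": 0, "rz": 0}

```text
time_s: 22.1
tcp_pos: [0.4689, 0.3209, 0.3295]
eef_rot: [0.687, 0.727, -0.001, -0.001]
ft_force: [0.4, -0.2, -0.2]
finger_gap: 0.027
```

```bash
python3 - <<'E'
from h import *
im=vision.get_image("scene");cv2.imwrite("pics/s10.png",cv2.resize(im[60:310,60:410],None,fx=2.2,fy=2.2,interpolation=cv2.INTER_CUBIC))
s=bot.sense();print(s["ft_force"],s["tcp_pos"],s["joint_pos"])
E
```

```text
[ 0.0966564   0.27370776 -0.03165318] [0.46866104 0.32055992 0.32859807] [-1.19555315  0.22842257  0.63437869  1.60619454 -0.13823447  1.35541358
  1.08306942]
```

View pics/s10.png

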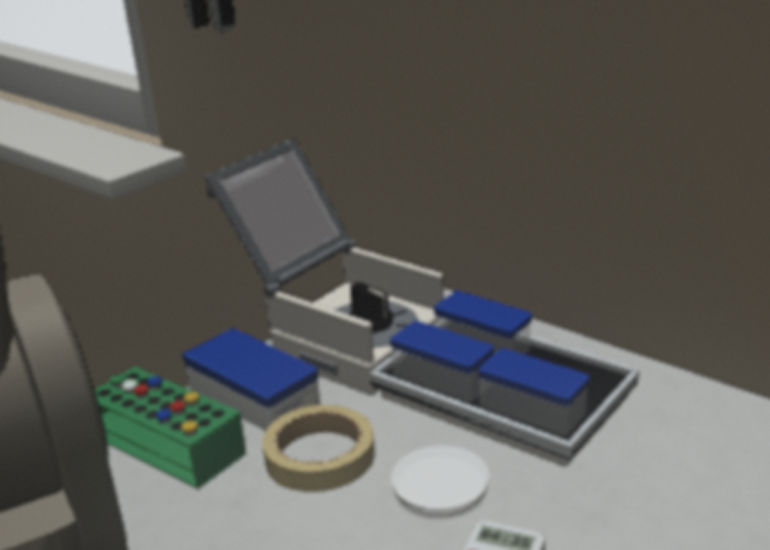

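The cover lies fully open. Now I'll look at the dial.

Call:
jog_arm:
  motion:
    - {"tx": 0.002, "ty": -0.036, "tz": 0, "rx": 0, "ry": 0, "rz": -0.12}
    - {"tx": 0.002, "ty": -0.036, "tz": -0.01, "rx": 0, "ry": 0, "rz": -0.12}
    - {"tx": 0.002, "ty": -0.036, "tz": -0.02, "rx": 0, "ry": 0, "rz": -0.12}
    - {"tx": 0.002, "ty": -0.036, "tz": -0.02, "rx": 0, "ry": 0, "rz": -0.12}
    - {"tx": 0.002, "ty": -0.036, "tz": -0.03, "rx": 0, "ry": 0, "rz": -0.12}

```text
time_s: 22.65
tcp_pos: [0.4793, 0.1394, 0.2486]
eef_rot: [0.872, 0.489, -0.0, -0.0]
ft_force: [1.1, -0.0, 0.1]
finger_gap: 0.0272
```

Call:
jog_arm:
  motion:
    - {"tx": 0, "ty": 0, "tz": 0, "rx": 0, "ry": 0, "rz": -0.12}
    - {"tx": 0, "ty": 0, "tz": 0, "rx": 0, "ry": 0, "rz": -0.12}
    - {"tx": 0, "ty": 0, "tz": 0, "rx": 0, "ry": 0, "rz": -0.12}
    - {"tx": 0, "ty": 0, "tz": 0, "rx": 0, "ry": 0, "rz": -0.12}
    - {"tx": 0, "ty": 0, "tz": 0, "rx": 0, "ry": 0, "rz": -0.12}

```text
time_s: 23.15
tcp_pos: [0.4784, 0.1404, 0.2482]
eef_rot: [0.978, 0.209, -0.002, 0.0]
ft_force: [-0.6, 0.6, -0.1]
finger_gap: 0.0275
```

Call:
jog_arm:
  motion:
    - {"tx": 0, "ty": 0, "tz": 0, "rx": 0, "ry": 0, "rz": 0}
    - {"tx": 0, "ty": 0, "tz": 0, "rx": 0, "ry": 0, "rz": 0}
    - {"tx": 0, "ty": 0, "tz": 0, "rx": 0, "ry": 0, "rz": 0}
    - {"tx": 0, "ty": 0, "tz": 0, "rx": 0, "ry": 0, "rz": 0}
    - {"tx": 0, "ty": 0, "tz": 0, "rx": 0, "ry": 0, "rz": 0}

```text
time_s: 23.65
tcp_pos: [0.4799, 0.1406, 0.2499]
eef_rot: [0.977, 0.212, -0.0, -0.0]
ft_force: [0.2, 0.7, -0.6]
finger_gap: 0.0272
```

```bash
cat >> h.py <<'E'
T=np.array([.4887,-.0295]);A=.0567;Q=np.array([[np.cos(A),-np.sin(A)],[np.sin(A),np.cos(A)]])
def rect(im,c,z,half=.045,n=600):
    # dial-centred picture in the rocker's frame at height z: rocker y up, x right
    D=T+Q@[0,.17];P=[(-half,half),(half,half),(half,-half),(-half,-half)]
    src=np.float32([proj(c,[*(D+Q@p),z]) for p in P])
    M=cv2.getPerspectiveTransform(src,np.float32([[0,0],[n,0],[n,n],[0,n]]));return cv2.warpPerspective(im,M,(n,n),flags=cv2.INTER_CUBIC)
E
python3 - <<'E'
from h import *
c=vision.calibration("wrist");im=vision.get_image("wrist");cv2.imwrite("pics/w11.png",im);s=bot.sense()
print(s["tcp_pos"],s["eef_rot"],s["joint_pos"])
cv2.imwrite("pics/w11r.png",rect(im,c,.082))
D=T+Q@[0,.17];print(D,proj(c,[*D,.082]))
E
```

```text
[0.47994157 0.1406209  0.24995765] [ 9.77353350e-01  2.11613862e-01  2.76711519e-05 -4.29768882e-05] [-1.15740422  0.1604557   0.88398728  1.87827541 -0.13500212  1.16432091
  0.20033188]
[0.47906616 0.14022681] [274.56600005 191.57040426]
```

View pics/w11r.png

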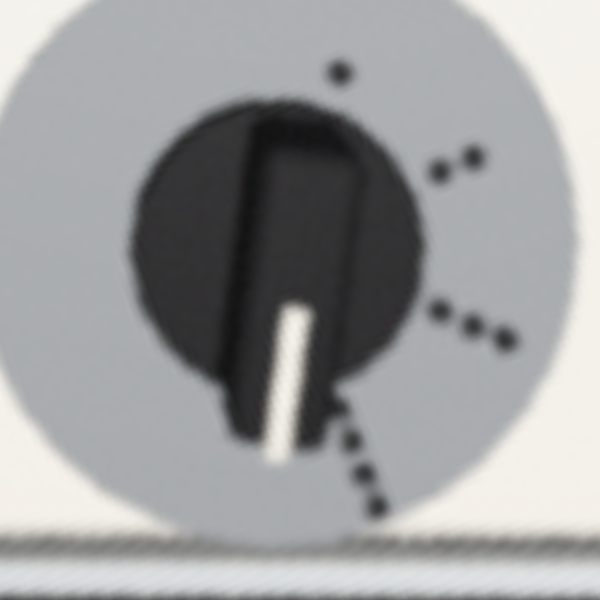

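In the rocker frame the pointer (white line) is at about −1.69 rad, so the dial reads 3.49. Three dots is 2.2, so the dial has to turn +1.29 rad anticlockwise. The bar centre is at the predicted point.

Call:
jog_arm:
  motion:
    - {"tx": 0, "ty": 0, "tz": -0.03, "rx": 0, "ry": 0, "rz": -0.12}
    - {"tx": -0.0008, "ty": -0.0004, "tz": -0.03, "rx": 0, "ry": 0, "rz": -0.13}
    - {"tx": 0, "ty": 0, "tz": -0.03, "rx": 0, "ry": 0, "rz": -0.12}
    - {"tx": 0, "ty": 0, "tz": -0.03, "rx": 0, "ry": 0, "rz": -0.12}
    - {"tx": 0, "ty": 0, "tz": 0, "rx": 0, "ry": 0, "rz": 0}
  claw: 0.5

```text
time_s: 24.2
tcp_pos: [0.4762, 0.1394, 0.1268]
eef_rot: [0.999, -0.032, -0.003, 0.002]
ft_force: [-1.3, -1.2, 0.3]
finger_gap: 0.043
```

Call:
jog_arm:
  motion:
    - {"tx": 0, "ty": 0, "tz": 0, "rx": 0, "ry": 0, "rz": 0}
    - {"tx": 0, "ty": 0, "tz": -0.02, "rx": 0, "ry": 0, "rz": 0}
    - {"tx": 0, "ty": 0, "tz": -0.025, "rx": 0, "ry": 0, "rz": 0}
    - {"tx": 0, "ty": 0, "tz": -0.018, "rx": 0, "ry": 0, "rz": 0}
    - {"tx": 0, "ty": 0, "tz": -0.005, "rx": 0, "ry": 0, "rz": 0}

```text
time_s: 24.7
tcp_pos: [0.4795, 0.1407, 0.0623]
eef_rot: [1.0, -0.031, 0.0, -0.0]
ft_force: [-0.6, 0.6, 0.5]
finger_gap: 0.0426
```

Call:
jog_arm:
  motion:
    - {"tx": 0, "ty": 0, "tz": 0, "rx": 0, "ry": 0, "rz": 0}
    - {"tx": 0, "ty": 0, "tz": 0, "rx": 0, "ry": 0, "rz": 0}
    - {"tx": 0, "ty": 0, "tz": 0, "rx": 0, "ry": 0, "rz": 0}

```text
time_s: 25.0
tcp_pos: [0.4803, 0.1407, 0.0633]
eef_rot: [0.999, -0.032, 0.001, -0.001]
ft_force: [-0.9, -0.4, 0.1]
finger_gap: 0.0429
```

Call:
jog_arm:
  motion:
    - {"tx": -0.001, "ty": 0, "tz": -0.004, "rx": 0, "ry": 0, "rz": 0}
    - {"tx": 0, "ty": 0, "tz": -0.003, "rx": 0, "ry": 0, "rz": 0}
    - {"tx": 0, "ty": 0, "tz": 0, "rx": 0, "ry": 0, "rz": 0}

```text
time_s: 25.3
tcp_pos: [0.4777, 0.1402, 0.0546]
eef_rot: [0.999, -0.032, -0.0, 0.0]
ft_force: [-0.1, -0.1, 0.5]
finger_gap: 0.0425
```

Call:
jog_arm:
  motion:
    - {"tx": 0, "ty": 0, "tz": 0, "rx": 0, "ry": 0, "rz": 0}
    - {"tx": 0, "ty": 0, "tz": 0, "rx": 0, "ry": 0, "rz": 0}
    - {"tx": 0, "ty": 0, "tz": 0, "rx": 0, "ry": 0, "rz": 0}
    - {"tx": 0, "ty": 0, "tz": 0, "rx": 0, "ry": 0, "rz": 0}
    - {"tx": 0, "ty": 0, "tz": 0, "rx": 0, "ry": 0, "rz": 0}
  claw: 1

```text
time_s: 25.8
tcp_pos: [0.4781, 0.1402, 0.0551]
eef_rot: [0.999, -0.032, -0.0, -0.0]
ft_force: [-1.0, -1.0, 3.3]
finger_gap: 0.0149
```

Call:
jog_arm:
  motion:
    - {"tx": 0, "ty": 0, "tz": 0, "rx": 0, "ry": 0, "rz": 0}
    - {"tx": 0, "ty": 0, "tz": 0, "rx": 0, "ry": 0, "rz": 0}
    - {"tx": 0, "ty": 0, "tz": 0, "rx": 0, "ry": 0, "rz": 0}

```text
time_s: 26.1
tcp_pos: [0.4781, 0.1402, 0.0551]
eef_rot: [0.999, -0.032, -0.0, -0.0]
ft_force: [-2.0, -0.6, 5.8]
finger_gap: 0.0149
```

Gripped. Turning +1.29 rad.

Call:
jog_arm:
  motion:
    - {"tx": 0, "ty": 0, "tz": 0, "rx": 0, "ry": 0, "rz": 0.08}
    - {"tx": 0, "ty": 0, "tz": 0, "rx": 0, "ry": 0, "rz": 0.09}
    - {"tx": 0, "ty": 0, "tz": 0, "rx": 0, "ry": 0, "rz": 0.09}
    - {"tx": 0, "ty": 0, "tz": 0, "rx": 0, "ry": 0, "rz": 0.09}
    - {"tx": 0, "ty": 0, "tz": 0, "rx": 0, "ry": 0, "rz": 0.08}

```text
time_s: 26.6
tcp_pos: [0.478, 0.1402, 0.0551]
eef_rot: [0.983, 0.184, -0.0, -0.0]
ft_force: [-3.2, -0.9, 5.1]
finger_gap: 0.0153
```

Call:
jog_arm:
  motion:
    - {"tx": 0, "ty": 0, "tz": 0, "rx": 0, "ry": 0, "rz": 0.09}
    - {"tx": 0, "ty": 0, "tz": 0, "rx": 0, "ry": 0, "rz": 0.09}
    - {"tx": 0, "ty": 0, "tz": 0, "rx": 0, "ry": 0, "rz": 0.09}
    - {"tx": 0, "ty": 0, "tz": 0, "rx": 0, "ry": 0, "rz": 0.09}
    - {"tx": 0, "ty": 0, "tz": 0, "rx": 0, "ry": 0, "rz": 0.09}

```text
time_s: 27.1
tcp_pos: [0.4779, 0.1402, 0.0551]
eef_rot: [0.917, 0.398, -0.0, -0.0]
ft_force: [-2.5, 0.5, 5.4]
finger_gap: 0.0149
```

Call:
jog_arm:
  motion:
    - {"tx": 0, "ty": 0, "tz": 0, "rx": 0, "ry": 0, "rz": 0.09}
    - {"tx": 0, "ty": 0, "tz": 0, "rx": 0, "ry": 0, "rz": 0.09}
    - {"tx": 0, "ty": 0, "tz": 0, "rx": 0, "ry": 0, "rz": 0.09}
    - {"tx": 0, "ty": 0, "tz": 0, "rx": 0, "ry": 0, "rz": 0.09}
    - {"tx": 0, "ty": 0, "tz": 0, "rx": 0, "ry": 0, "rz": 0.05}

```text
time_s: 27.6
tcp_pos: [0.4778, 0.1401, 0.0551]
eef_rot: [0.817, 0.576, -0.0, -0.0]
ft_force: [-2.4, -0.2, 6.6]
finger_gap: 0.015
```

Call:
jog_arm:
  motion:
    - {"tx": 0, "ty": 0, "tz": 0, "rx": 0, "ry": 0, "rz": 0}
    - {"tx": 0, "ty": 0, "tz": 0, "rx": 0, "ry": 0, "rz": 0}
    - {"tx": 0, "ty": 0, "tz": 0, "rx": 0, "ry": 0, "rz": 0}
    - {"tx": 0, "ty": 0, "tz": 0, "rx": 0, "ry": 0, "rz": 0}

```text
time_s: 28.0
tcp_pos: [0.4778, 0.1401, 0.0551]
eef_rot: [0.818, 0.575, -0.0, -0.0]
ft_force: [-2.4, 0.1, 6.9]
finger_gap: 0.0148
```

Call:
jog_arm:
  motion:
    - {"tx": 0, "ty": 0, "tz": 0, "rx": 0, "ry": 0, "rz": 0}
    - {"tx": 0, "ty": 0, "tz": 0, "rx": 0, "ry": 0, "rz": 0}
    - {"tx": 0, "ty": 0, "tz": 0, "rx": 0, "ry": 0, "rz": 0}
    - {"tx": 0, "ty": 0, "tz": 0, "rx": 0, "ry": 0, "rz": 0}
    - {"tx": 0, "ty": 0, "tz": 0, "rx": 0, "ry": 0, "rz": 0}
  claw: 0.5

```text
time_s: 28.5
tcp_pos: [0.4782, 0.1403, 0.0549]
eef_rot: [0.818, 0.575, 0.0, 0.0]
ft_force: [0.1, 0.6, 0.3]
finger_gap: 0.0424
```

Call:
jog_arm:
  motion:
    - {"tx": 0, "ty": 0, "tz": 0.02, "rx": 0, "ry": 0, "rz": 0}
    - {"tx": 0, "ty": 0, "tz": 0.04, "rx": 0, "ry": 0, "rz": 0}
    - {"tx": 0, "ty": 0, "tz": 0.045, "rx": 0, "ry": 0, "rz": 0}
    - {"tx": 0, "ty": 0, "tz": 0.045, "rx": 0, "ry": 0, "rz": 0}
    - {"tx": 0, "ty": 0, "tz": 0.045, "rx": 0, "ry": 0, "rz": 0}

```text
time_s: 29.0
tcp_pos: [0.4779, 0.14, 0.2518]
eef_rot: [0.818, 0.575, 0.0, -0.0]
ft_force: [1.3, 0.7, -0.7]
finger_gap: 0.0427
```

Call:
jog_arm:
  motion:
    - {"tx": 0, "ty": 0, "tz": 0, "rx": 0, "ry": 0, "rz": 0.1}
    - {"tx": 0, "ty": 0, "tz": 0, "rx": 0, "ry": 0, "rz": 0.1}
    - {"tx": 0, "ty": 0, "tz": 0, "rx": 0, "ry": 0, "rz": 0.1}
    - {"tx": 0, "ty": 0, "tz": 0, "rx": 0, "ry": 0, "rz": 0.1}
    - {"tx": 0, "ty": 0, "tz": 0, "rx": 0, "ry": 0, "rz": 0}

```text
time_s: 29.5
tcp_pos: [0.4781, 0.1401, 0.2499]
eef_rot: [0.687, 0.726, 0.0, -0.0]
ft_force: [-0.5, -0.4, -0.1]
finger_gap: 0.043
```

Call:
jog_arm:
  motion:
    - {"tx": 0, "ty": 0, "tz": 0, "rx": 0, "ry": 0, "rz": 0}
    - {"tx": 0, "ty": 0, "tz": 0, "rx": 0, "ry": 0, "rz": 0}
    - {"tx": 0, "ty": 0, "tz": 0, "rx": 0, "ry": 0, "rz": 0}
    - {"tx": 0, "ty": 0, "tz": 0, "rx": 0, "ry": 0, "rz": 0}

```text
time_s: 29.9
tcp_pos: [0.4782, 0.1403, 0.2499]
eef_rot: [0.687, 0.726, 0.0, -0.0]
ft_force: [0.1, 0.0, 0.1]
finger_gap: 0.0427
```

```bash
python3 - <<'E'
from h import *
c=vision.calibration("wrist");im=vision.get_image("wrist");cv2.imwrite("pics/w12.png",im);s=bot.sense()
print(s["tcp_pos"],s["eef_rot"],s["joint_pos"])
r=rect(im,c,.082);cv2.imwrite("pics/w12r.png",r)
E
```

```text
[0.47817135 0.14022759 0.24994643] [ 6.87447525e-01  7.26234052e-01  3.10656286e-05 -3.40949089e-05] [-0.84511643  0.11989844  0.5198258   1.87613774 -0.06489199  1.16201721
  1.32308749]
```

View pics/w12r.png

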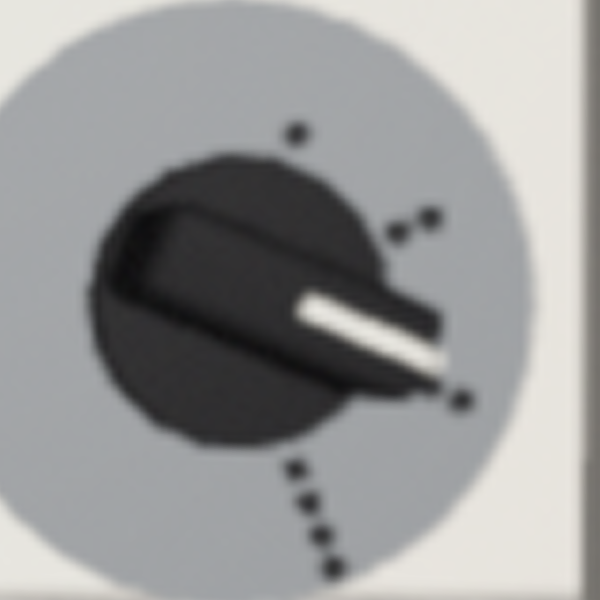

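The pointer line runs at −0.40 rad, straight at the three dots, so the dial reads 2.20. Next I go left of the cover with closed fingers, to push its bar back over.

Call:
jog_arm:
  motion:
    - {"tx": -0.002, "ty": 0.042, "tz": 0.004, "rx": 0, "ry": 0, "rz": 0}
    - {"tx": -0.002, "ty": 0.042, "tz": 0.004, "rx": 0, "ry": 0, "rz": 0}
    - {"tx": -0.002, "ty": 0.042, "tz": 0.004, "rx": 0, "ry": 0, "rz": 0}
    - {"tx": -0.002, "ty": 0.042, "tz": 0.004, "rx": 0, "ry": 0, "rz": 0}
    - {"tx": -0.003, "ty": 0.042, "tz": 0.004, "rx": 0, "ry": 0, "rz": 0}
  claw: 1

```text
time_s: 30.45
tcp_pos: [0.467, 0.352, 0.2702]
eef_rot: [0.687, 0.726, 0.0, -0.0]
ft_force: [0.7, 0.2, -0.5]
finger_gap: 0.0001
```

Call:
jog_arm:
  motion:
    - {"tx": 0, "ty": 0.005, "tz": 0, "rx": 0, "ry": 0, "rz": 0}
    - {"tx": 0, "ty": 0, "tz": -0.04, "rx": 0, "ry": 0, "rz": 0}
    - {"tx": 0, "ty": 0, "tz": -0.04, "rx": 0, "ry": 0, "rz": 0}
    - {"tx": 0, "ty": 0, "tz": -0.045, "rx": 0, "ry": 0, "rz": 0}
    - {"tx": 0, "ty": 0, "tz": 0, "rx": 0, "ry": 0, "rz": 0}

```text
time_s: 30.95
tcp_pos: [0.4631, 0.3518, 0.1391]
eef_rot: [0.687, 0.726, -0.007, -0.0]
ft_force: [-0.1, 0.1, -0.4]
finger_gap: 0.0001
```

Call:
jog_arm:
  motion:
    - {"tx": 0, "ty": 0, "tz": 0, "rx": 0, "ry": 0, "rz": 0}
    - {"tx": 0, "ty": 0, "tz": 0, "rx": 0, "ry": 0, "rz": 0}
    - {"tx": 0, "ty": 0, "tz": 0, "rx": 0, "ry": 0, "rz": 0}

```text
time_s: 31.25
tcp_pos: [0.4688, 0.3562, 0.1477]
eef_rot: [0.687, 0.726, 0.003, 0.0]
ft_force: [0.2, 0.1, 1.0]
finger_gap: 0.0001
```

Call:
jog_arm:
  motion:
    - {"tx": 0, "ty": -0.009, "tz": 0, "rx": 0, "ry": 0, "rz": 0}
    - {"tx": 0, "ty": -0.009, "tz": 0, "rx": 0, "ry": 0, "rz": 0}
    - {"tx": 0.0005, "ty": -0.0079, "tz": 0.0092, "rx": 0, "ry": 0, "rz": 0}
    - {"tx": 0.0005, "ty": -0.0089, "tz": 0.0086, "rx": 0, "ry": 0, "rz": 0}
    - {"tx": 0.0005, "ty": -0.0097, "tz": 0.0075, "rx": 0, "ry": 0, "rz": 0}

```text
time_s: 31.75
tcp_pos: [0.4686, 0.3107, 0.1716]
eef_rot: [0.687, 0.726, 0.001, -0.001]
ft_force: [-0.9, 2.8, 1.8]
finger_gap: -0.0002
```

Call:
jog_arm:
  motion:
    - {"tx": 0.0006, "ty": -0.0104, "tz": 0.0066, "rx": 0, "ry": 0, "rz": 0}
    - {"tx": 0.0006, "ty": -0.0109, "tz": 0.0054, "rx": 0, "ry": 0, "rz": 0}

```text
time_s: 31.95
tcp_pos: [0.4704, 0.2887, 0.1834]
eef_rot: [0.687, 0.726, 0.001, 0.0]
ft_force: [0.3, 1.5, 0.8]
finger_gap: -0.0001
```

```bash
python3 - <<'E'
from h import *
im=vision.get_image("scene");cv2.imwrite("pics/s13.png",cv2.resize(im[60:310,60:410],None,fx=2.2,fy=2.2,interpolation=cv2.INTER_CUBIC))
s=bot.sense();print(s["ft_force"],s["tcp_pos"])
E
```

```text
[ 0.30664244 -1.93249932 -0.24440094] [0.47118107 0.28594968 0.18395019]
```

View pics/s13.png

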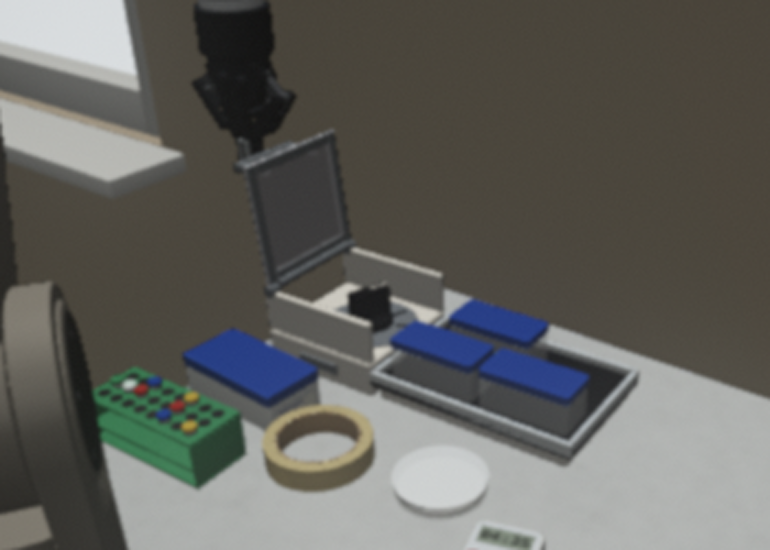

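The cover is coming over cleanly at about 1.7 rad. The far box on the tray has been knocked a little, from (483,318) to (498,328). I'll finish the push, then measure it.

Call:
jog_arm:
  motion:
    - {"tx": 0.0006, "ty": -0.0115, "tz": 0.0043, "rx": 0, "ry": 0, "rz": 0}
    - {"tx": 0.0006, "ty": -0.0119, "tz": 0.0032, "rx": 0, "ry": 0, "rz": 0}
    - {"tx": 0.0006, "ty": -0.0121, "tz": 0.0019, "rx": 0, "ry": 0, "rz": 0}
    - {"tx": 0.0006, "ty": -0.0122, "tz": 0.0008, "rx": 0, "ry": 0, "rz": 0}
    - {"tx": 0.0006, "ty": -0.0123, "tz": 0, "rx": 0, "ry": 0, "rz": 0}

```text
time_s: 32.5
tcp_pos: [0.4728, 0.2279, 0.1923]
eef_rot: [0.687, 0.726, -0.0, 0.0]
ft_force: [0.1, 0.8, -0.4]
finger_gap: -0.0001
```

Call:
jog_arm:
  motion:
    - {"tx": 0.0006, "ty": -0.0123, "tz": 0, "rx": 0, "ry": 0, "rz": 0}
    - {"tx": 0.0006, "ty": -0.0123, "tz": 0, "rx": 0, "ry": 0, "rz": 0}
    - {"tx": 0, "ty": 0, "tz": 0, "rx": 0, "ry": 0, "rz": 0}
    - {"tx": 0, "ty": 0, "tz": 0, "rx": 0, "ry": 0, "rz": 0}
    - {"tx": 0, "ty": 0, "tz": 0, "rx": 0, "ry": 0, "rz": 0}

```text
time_s: 33.0
tcp_pos: [0.474, 0.2056, 0.1925]
eef_rot: [0.687, 0.727, 0.0, -0.0]
ft_force: [0.8, -0.1, -0.2]
finger_gap: -0.0001
```

Call:
jog_arm:
  motion:
    - {"tx": 0, "ty": 0.02, "tz": 0.03, "rx": 0, "ry": 0, "rz": 0}
    - {"tx": -0.02, "ty": 0.03, "tz": 0.03, "rx": 0, "ry": 0, "rz": 0}
    - {"tx": -0.02, "ty": 0.03, "tz": 0.03, "rx": 0, "ry": 0, "rz": 0}
    - {"tx": -0.02, "ty": 0.04, "tz": 0, "rx": 0, "ry": 0, "rz": 0}
    - {"tx": -0.02, "ty": 0.04, "tz": 0, "rx": 0, "ry": 0, "rz": 0}

```text
time_s: 33.5
tcp_pos: [0.3934, 0.3673, 0.284]
eef_rot: [0.687, 0.727, 0.002, -0.0]
ft_force: [-0.3, 0.7, -0.3]
finger_gap: 0.0002
```

Call:
jog_arm:
  motion:
    - {"tx": 0, "ty": 0, "tz": 0, "rx": 0, "ry": 0, "rz": 0}
    - {"tx": 0, "ty": 0, "tz": 0, "rx": 0, "ry": 0, "rz": 0}
    - {"tx": 0, "ty": 0, "tz": 0, "rx": 0, "ry": 0, "rz": 0}
    - {"tx": 0, "ty": 0, "tz": 0, "rx": 0, "ry": 0, "rz": 0}
    - {"tx": 0, "ty": 0, "tz": 0, "rx": 0, "ry": 0, "rz": 0}

```text
time_s: 34.0
tcp_pos: [0.3949, 0.3638, 0.2825]
eef_rot: [0.688, 0.726, 0.0, 0.0]
ft_force: [-0.7, 0.4, -0.0]
finger_gap: 0.0
```

```bash
python3 - <<'E'
from h import *
im=vision.get_image("top");cv2.imwrite("pics/t14.png",im)
def loc(p): return (Q.T@(np.array(p)-T)).round(4)
for l in lids("top",im,.074): print(l,loc(l[2:4]))
a=cv2.resize(im[130:280,130:380],None,fx=3,fy=3,interpolation=cv2.INTER_CUBIC)
cv2.imwrite("pics/t14z.png",a);s=bot.sense();print(s["tcp_pos"])
E
```

```text
(179, 260, 0.3415, 0.1783, 127, 64, 87.3) [-0.1352  0.2158]
(262, 212, 0.4488, 0.0191, 93, 42, -86.7) [-0.0371  0.0508]
(312, 212, 0.4557, -0.0834, 96, 44, -86.7) [-0.036  -0.0519]
(273, 180, 0.5186, -0.0006, 96, 43, -86.7) [0.0315 0.0272]
(496, 155, 0.6009, -0.4668, 39, 36, -42.9) [ 0.0872 -0.443 ]
[0.39471441 0.36395846 0.28252664]
```

View pics/t14z.png

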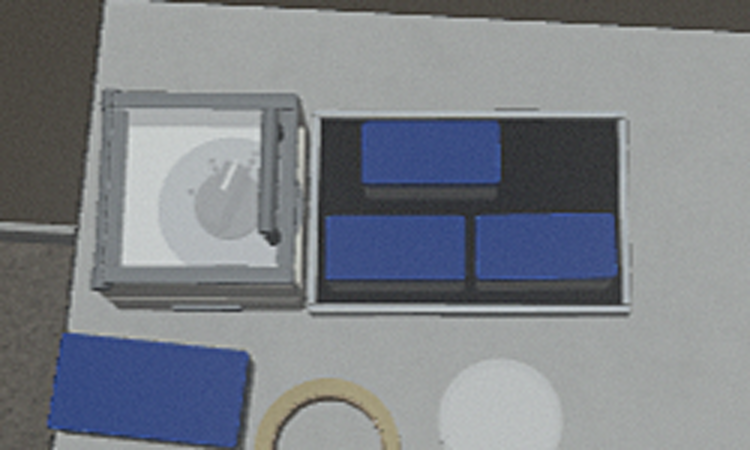

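The cover looks shut, with the pointer on the three dots. The nudged box now sits at local (+0.032, +0.027), still level and inside the rim without overlapping the others. One last numeric check that the cover is fully down and nothing is moving.

Call:
jog_arm:
  motion:
    - {"tx": 0, "ty": 0, "tz": 0, "rx": 0, "ry": 0, "rz": 0}
    - {"tx": 0, "ty": 0, "tz": 0, "rx": 0, "ry": 0, "rz": 0}
    - {"tx": 0, "ty": 0, "tz": 0, "rx": 0, "ry": 0, "rz": 0}
    - {"tx": 0, "ty": 0, "tz": 0, "rx": 0, "ry": 0, "rz": 0}
    - {"tx": 0, "ty": 0, "tz": 0, "rx": 0, "ry": 0, "rz": 0}

```text
time_s: 34.55
tcp_pos: [0.394, 0.3649, 0.2824]
eef_rot: [0.687, 0.726, 0.0, -0.0]
ft_force: [0.3, -0.1, -0.2]
finger_gap: 0.0004
```

Call:
jog_arm:
  motion:
    - {"tx": 0, "ty": 0, "tz": 0, "rx": 0, "ry": 0, "rz": 0}
    - {"tx": 0, "ty": 0, "tz": 0, "rx": 0, "ry": 0, "rz": 0}
    - {"tx": 0, "ty": 0, "tz": 0, "rx": 0, "ry": 0, "rz": 0}
    - {"tx": 0, "ty": 0, "tz": 0, "rx": 0, "ry": 0, "rz": 0}
    - {"tx": 0, "ty": 0, "tz": 0, "rx": 0, "ry": 0, "rz": 0}

```text
time_s: 35.05
tcp_pos: [0.3941, 0.3648, 0.2825]
eef_rot: [0.687, 0.726, 0.0, -0.0]
ft_force: [-0.7, 0.5, -0.5]
finger_gap: 0.0003
```

```bash
python3 - <<'E'
from h import *
im=vision.get_image("top");a=cv2.imread("pics/top0.png");b=cv2.imread("pics/t14.png")
for n,x in(("vs start",a),("vs before",b)):
    d=cv2.absdiff(cv2.GaussianBlur(im,(3,3),0),cv2.GaussianBlur(x,(3,3),0)).max(2)
    print(n,"frame/bar",d[158:236,213:235].mean(),d[158:236,213:235].max(),"rear frame",d[158:230,160:172].mean(),"tray",d[165:238,234:342].mean())
def loc(p): return (Q.T@(np.array(p)-T)).round(4)
for l in lids("top",im,.074): print(l,loc(l[2:4]))
im=vision.get_image("scene");a=cv2.imread("pics/scene0.png");d=cv2.absdiff(im,a).max(2);print("scene bar",d[165:205,183:262].mean(),d[165:205,183:262].max())
E
```

```text
vs start frame/bar 4.445804195804196 32 rear frame 4.3032407407407405 tray 21.78285134449518
vs before frame/bar 1.0792540792540792 3 rear frame 1.1134259259259258 tray 1.2902080162354135
(179, 260, 0.3415, 0.1783, 127, 64, 87.3) [-0.1352  0.2158]
(262, 212, 0.4488, 0.0191, 93, 42, -86.7) [-0.0371  0.0508]
(312, 212, 0.4558, -0.0843, 94, 44, -86.7) [-0.036  -0.0528]
(274, 180, 0.5187, -0.0016, 94, 43, -86.7) [0.0315 0.0262]
(495, 154, 0.5999, -0.4659, 42, 36, -42.9) [ 0.0863 -0.442 ]
scene bar 3.382594936708861 40
```

```bash
python3 -c "
from plant import bot
print(bot.close_job())"
```

```text
the job is handed in; nothing more can be done
None
```

The job is done and handed in at about 35 s. Two loose boxes were on the bench. I put both on the tray beside the one already there, in the near-right place, which makes three.

I then swung the cover open until it stayed there, turned the dial from about 3.49 to the three-dot row, and pushed the cover shut.

**Last checks:**
- **Dial:** it read about 2.20 against a target of 2.2, with the pointer in line with the three dots.
- **Cover:** it looks the same as at the start in both the top and scene pictures, apart from small brightness differences. It was not moving over the last second.
- **Boxes:** all three lie level inside the rim.
- **Larger storage box:** its measured position is unchanged.
- **Robot:** clear of everything.

**Off plan:** while I was closing the cover, the far-left box was found to have slid about 25 mm along the tray. The arm was nowhere near it. It is still flat, inside the rim and clear of the other two boxes, so I left it there.

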